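Trace a flan ring onto baking paper

ROBOT

A 6-joint arm with a two-finger parallel gripper is mounted at the origin on a cart in front of the work surface, level with it; the furniture and walls round the work are solid. World frame = base frame: x ahead of the robot, y to its left, z up, the work surface at z = 0. Lengths are in m, angles in rad, forces in N, time in s.
With the tool pointing down it reaches from about 0.3 to 0.875 m from the base axis. Payload 6.4 kg.
Tool frame: the origin (TCP) lies at the very end of the fingers, on their centre line; the grasp point (between the pads) lies 19 mm behind it; z points along the fingers, y is the line along which they close (so a half turn about z gives the same grasp; the last joint's range is limited). The gripper opens to 85 mm and grips with 20 to 120 N. Pads are 22 mm wide; open, the fingers measure 114 mm over their backs; the gripper's body (76 mm by 85 mm) begins 54 mm behind the grasp point. The pads swing forward as they close: fully open they stand 13 mm farther back than shut.
Start: joints at [1.117, 0.181, 1.607, -0, 1.354, -0.206], TCP at [0.141, 0.557, 0.231] pointing down, gripper open.
Joint ranges: [-2.99, 2.99], [-0.89, 2.07], [0.3, 2.58], [-1.14, 4.28], [0, 2.63], [-3.12, 3.12]. Speed limits (rad/s): [2.57, 2.57, 3.01, 3.14, 3.14, 3.14].

INTERFACE

Orientations are given as a unit quaternion [w, x, y, z].
In Python, from bench import ctrl gives the robot as it stands.
- The arm moves only by the tool jog_arm, never from a script. Its argument "series" is a list that holds one entry, the list of rows, each a list of 7 numbers: the shift along the tool's x, y, z in mm, then the turn, a rotation vector about the tool's x, y, z in rad, then the finger opening in mm, from 0 to 85.4. In form: [[[tx, ty, tz, rx, ry, rz, gripper], ...]]. A call has exactly 10 rows; each row shifts and turns the commanded pose from where the row before left it, along the tool's axes as they then stand; what a row does not reach is not made up. A row lasts 1/10 s, in which the tool goes at most 50 mm and 8.59 degrees, less where a joint would pass 70% of its speed; a pose out of reach is approached as far as the arm can. A call with a gripper value outside its range is refused whole. The fingers move at their own pace and stop on an object; the grip force is fixed at half the most. Time passes only in rows, so rows that do not move let the fingers close, or fill a call up. It gives the time, the measured TCP pose, the force, the opening and the grip force at its end, in the units of the state.
- ctrl.get_obs(): the state, without advancing time (a new reading comes with each control period).
- ctrl.camera(name): name is "side" or "top" or "wrist"; returns a dict with "frame" (400x640x3 uint8, blue, green, red), "z_map" (400x640 float32, m along the optical axis (not along the pixel's ray), 0 where there is no reading), "fx", "fy", "cx", "cy" (pixels), "k1" (the pictures are not rectified: a ray, as slopes to the right and down, at radius r is drawn at 1 + k1 r^2 times it, then the intrinsics apply), "xyz" and "rotation" of the camera in the world. Camera axes: x right, y down, z forward; pixel columns grow to the right and rows downward; lengths in m; the calibration is good to about 2 mm. A picture is of the moment at which its call begins.
- ctrl.hand_in(): hands the job in; it is judged then, once.
The state is a dict: "time_s": time; "q": joint angles; "dq": joint speeds; "joint_efforts": joint torques, N m; "eef_pos": TCP position; "eef_rot": TCP orientation; "wrist_force": force on the tool from outside, world axes, zero at the start; "torque": the same for the moment, N m; "opening": opening from 0.0 (shut) to 1.0 (fully open); "grasp_force": force on a finger pad.
Only numpy, scipy, OpenCV 4.12 (cv2) and the standard library are available. Lean on these libraries where they do the work, as an engineer would, in place of code of your own. Each camera call takes 0.05 s, during which the arm holds its last target. There are 200 camera calls.

TASK

The flan ring needs a paper base of exactly its present size: take the long-nosed pencil from its oak block and draw round the outside of the ring on the baking paper, in one unbroken line clockwise (seen from above), beginning just past the thumb nut on the sliding half's side and ending when you come back to the nut from the other side. Keep the nose lightly but constantly against the steel and the point on the paper all the way, make no stray marks, and do not press hard (no more than 20 N) on ring or paper. Then stand the pencil upright in its block again, shoulder down on the wood, and leave everything else where it is.

Things in the scene. Friction and masses are not known exactly. Their poses are not given: they have to be found in the camera images.
- pencil: long-nosed marking pencil, 134 mm long, 80 g, standing point down in the oak block's hole. Origin: the point of its unpressed lead; z runs up along it. Steel nose 5 mm thick from z = 6 to 46 mm; there a flat shoulder; black barrel 16 mm thick from z = 46 to 126 mm, then an end cap. A thin steel clip lies along its +x side from z = 91 mm up.
- pencil_grip (a point): point on the pencil's axis at z = 70 mm, low on the barrel, where to grip it, firmly (30 N and more): a light grip lets it tilt in the pads
- pencil_point (a point): the lead's point, where it writes: 4 mm thick, round, sprung; it gives way along the pencil by up to 5 mm, from 0.5 N at first touch to 3 N when fully in; beyond that it is hard
- ring: adjustable flan ring of steel strip, 26 mm high, standing firmly on the paper. Origin: on the paper, at the centre of the fixed half's round end. Outside in this frame: half circle of radius 40 mm about the origin on the -x side, then straight sides at y = +40 and -40 mm from x = 0 to 32 mm, whose ends slope in by 1.8 mm up to x = 44 mm. Steel contact is hard, nothing yields.
- ring_mouth (a point): middle of the fixed half's open end, on the paper, at x = 32 mm, y = 0 in the ring's frame. The sliding half comes out of it towards the ring's +x: straight sides at y = +-38.2 mm, then a half circle of radius 38.2 mm whose centre lies 12 to 32 mm beyond this point. How far differs each time and is not measured: feel it. It is clamped and will not slide.
- nut (a point): where the clamp screw leaves the ring's +y side, at x = 16, y = 40 mm in the ring's frame, 13 mm above the paper. A brass thumb nut, 14 mm wide, sticks out 17 mm from here along the ring's +y.
- board: beech board 230 mm (x) by 280 mm (y) with a sheet of baking paper 204 x 250 mm on it, fixed. Origin: centre of its underside on the worktop; the paper's top is 14 mm above it.
- stand: oak block 62 x 62 x 52 mm, fixed, with one upright bored hole 11 mm wide all through its middle, its mouth widened by 2 mm. Origin: centre of its underside. The pencil stands with its shoulder on the block's top, so its origin is then 6 mm above the block's.
- salt_shaker: bystander: glass salt shaker 44 mm wide, 90 mm high, loose; origin at its foot
- jar_honey: bystander: honey jar with a green lid, 74 mm wide, 84 mm high, loose; origin at its foot
- tin_fish: bystander: flat tin 86 mm wide, 40 mm high, loose; origin at its foot

How it is judged:
On the way, in this order (a step that is already met when the one before it is completed fails the run):
1. the line begins beside the thumb nut, on the sliding half's side, point on the paper and nose against the ring (contact force between pencil and ring above 0.3 N and contact force between pencil and board above 0.1 N and y of pencil_point in the frame of ring above 0.034 m and x of pencil_point in the frame of ring between 0.022 and 0.052 m).
2. into the sliding half's bend, point on the paper and nose against the ring (contact force between pencil and ring above 0.3 N and contact force between pencil and board above 0.1 N and x of pencil_point in the frame of ring above 0.06 m and y of pencil_point in the frame of ring between 0.018 and 0.034 m).
3. at the tip of the sliding half, point on the paper and nose against the ring (contact force between pencil and ring above 0.3 N and contact force between pencil and board above 0.1 N and x of pencil_point in the frame of ring above 0.065 m and y of pencil_point in the frame of ring between -0.01 and 0.01 m).
4. out of the sliding half's bend, point on the paper and nose against the ring (contact force between pencil and ring above 0.3 N and contact force between pencil and board above 0.1 N and x of pencil_point in the frame of ring above 0.06 m and y of pencil_point in the frame of ring between -0.034 and -0.018 m).
5. on the fixed half's straight side away from the nut, point on the paper and nose against the ring (contact force between pencil and ring above 0.3 N and contact force between pencil and board above 0.1 N and y of pencil_point in the frame of ring below -0.036 m and x of pencil_point in the frame of ring between 0.014 and 0.031 m).
6. end of that straight side, point on the paper and nose against the ring (contact force between pencil and ring above 0.3 N and contact force between pencil and board above 0.1 N and y of pencil_point in the frame of ring below -0.036 m and x of pencil_point in the frame of ring between -0.008 and 0.008 m).
7. into the fixed half's bend, point on the paper and nose against the ring (contact force between pencil and ring above 0.3 N and contact force between pencil and board above 0.1 N and x of pencil_point in the frame of ring below -0.018 m and y of pencil_point in the frame of ring between -0.036 and -0.016 m).
8. at the tip of the fixed half, point on the paper and nose against the ring (contact force between pencil and ring above 0.3 N and contact force between pencil and board above 0.1 N and x of pencil_point in the frame of ring below -0.03 m and y of pencil_point in the frame of ring between -0.01 and 0.01 m).
9. out of the fixed half's bend, point on the paper and nose against the ring (contact force between pencil and ring above 0.3 N and contact force between pencil and board above 0.1 N and x of pencil_point in the frame of ring below -0.018 m and y of pencil_point in the frame of ring between 0.016 and 0.036 m).
10. the line ends beside the thumb nut, on the fixed half's side, point on the paper and nose against the ring (contact force between pencil and ring above 0.3 N and contact force between pencil and board above 0.1 N and y of pencil_point in the frame of ring above 0.036 m and x of pencil_point in the frame of ring between -0.004 and 0.012 m).
At the end, for the whole second after the job is handed in: The line has been drawn round the ring as told; the pencil stands upright (within 0.12 rad) in the block's hole, within 6 mm of its centre, its shoulder on the wood (origin 3 to 10 mm above the block's), at rest (angle between pencil's own z axis and vertical below 0.12 rad and horizontal distance between pencil and stand below 0.006 m and z of pencil in the frame of stand between 0.003 and 0.01 m and linear speed of pencil below 0.02 m/s); the robot touches nothing.
It fails at once if pencil pressed against the ring or on the paper with more than 20 N (contact force between pencil and ring above 20 N or contact force between pencil and board above 20 N).
It fails at once if the ring or the board touched with the fingers (contact force between the fingers and ring above 1 N or contact force between the fingers and board above 1 N).
It fails at once if pencil lifted off or put down along the ring anywhere but beside the thumb nut (x of pencil_point in the frame of ring between -0.055 and 0.115 m and y of pencil_point in the frame of ring between -0.055 and 0.055 m and z of pencil_point in the frame of ring between 0.004 and 0.012 m and not (y of pencil_point in the frame of ring above 0.03 m and x of pencil_point in the frame of ring between -0.025 and 0.075 m)).
It fails at once if stray mark: point on the paper more than 12 mm away from the ring's sides or fixed end, or that far beyond the sliding end drawn right out (contact force between pencil and board above 0.1 N and (y of pencil_point in the frame of ring above 0.055 m or y of pencil_point in the frame of ring below -0.055 m or x of pencil_point in the frame of ring above 0.118 m or (x of pencil_point in the frame of ring below 0 m and horizontal distance between pencil_point and ring above 0.055 m))).
It fails at once if a bystander shoved or knocked over (distance of any of salt_shaker, jar_honey, tin_fish from where it was at the start of the episode above 0.02 m or angle between any of salt_shaker, jar_honey, tin_fish's own z axis and vertical above 0.3 rad).
It also fails if it takes over 72 s, if anything falls off the work surface, if the arm or the gripper's body presses on something with over 40 N, if the wrist force passes 120 N, or if a joint passes its speed limit or range.

## Working session

There is one attempt and no reset: what is moved stays moved. The work goes in short steps, Python scripts to look and compute and a tool call to move; the robot and the scene stay as the last step left them, time stands still between calls to the robot, and variables do not carry over. Pictures are saved under pics/ and viewed, at most 10 in all, crops included, and the job is handed in when it is done.

Besides the shell and the picture viewer there is one more tool, called after "Call:" by a JSON object that holds its "op" and its "data", one argument or row to a line. jog_arm: Moves the arm, as the interface text tells. Its arguments: {"type":"object","properties":{"series":{"type":"array"}},"required":["series"]}

```bash
ls; mkdir -p pics; cat > h.py <<'E'
import numpy as np, cv2
from bench import ctrl
from scipy.spatial.transform import Rotation as R
def rot(c):
    r=np.array(c["rotation"],float)
    return r if r.shape==(3,3) else R.from_quat(r[[1,2,3,0]]).as_matrix()
def rays(c,u,v):
    x=(np.asarray(u,float)-c["cx"])/c["fx"]; y=(np.asarray(v,float)-c["cy"])/c["fy"]
    xd,yd=x.copy(),y.copy()
    for _ in range(20):
        s=1+c["k1"]*(x*x+y*y); x,y=xd/s,yd/s
    return np.stack([x,y,np.ones_like(x)],-1)
def cloud(c):
    v,u=np.mgrid[:400,:640]; d=rays(c,u,v)*c["z_map"][...,None]
    return d@rot(c).T+np.array(c["xyz"])
def atz(c,u,v,z):
    d=rays(c,u,v)@rot(c).T; o=np.array(c["xyz"])
    return o+d*((z-o[2])/d[...,2])[...,None]
def proj(c,P):
    p=(np.atleast_2d(P)-np.array(c["xyz"]))@rot(c); x=p[:,0]/p[:,2];y=p[:,1]/p[:,2]
    s=1+c["k1"]*(x*x+y*y); return np.stack([c["fx"]*x*s+c["cx"],c["fy"]*y*s+c["cy"]],-1)
E
python3 - <<'E'
from h import *
import pickle
D={}
for n in("top","side","wrist"):
    c=ctrl.camera(n);D[n]=c
    print(n,c["xyz"],c["fx"],c["k1"]); print(np.round(rot(c),3).tolist())
    cv2.imwrite(f"pics/{n}0.png",c["frame"])
pickle.dump(D,open("D0.pkl","wb"))
print(ctrl.get_obs())
E
```

```text
pics
top [0.35849555 0.04046644 1.38877026] 488.1501727902706 -0.11261706019268991
[[0.011, -0.987, 0.161], [-1.0, -0.01, 0.008], [-0.007, -0.161, -0.987]]
side [ 0.12242341 -0.71005117  0.62135474] 449.6430766127232 0.008866417377407527
[[0.849, -0.297, 0.438], [-0.529, -0.439, 0.727], [-0.024, -0.848, -0.529]]
wrist [0.06848259 0.57515272 0.3727179 ] 323.8871351705755 -0.03688035853873476
[[0.246, 0.928, 0.28], [0.969, -0.235, -0.072], [-0.001, 0.289, -0.957]]
{'time_s': 0.15, 'q': array([ 1.11674077e+00,  1.81358434e-01,  1.60773710e+00,  1.72675166e-05,
        1.35379383e+00, -2.06261020e-01]), 'dq': array([-0.00030976, -0.00148593, -0.00296846, -0.00023812, -0.00060972,
        0.00067711]), 'joint_efforts': array([ 1.92105450e-03, -4.45261538e+01, -3.51694357e+01, -3.26894469e-04,
        5.82712353e-03, -2.09263698e-05]), 'eef_pos': array([0.14080562, 0.5570823 , 0.23061775]), 'eef_rot': array([-2.18166781e-04,  1.23582356e-01,  9.92334107e-01, -6.10605078e-04]), 'wrist_force': array([-0.44225243, -0.72177204, -0.1271566 ]), 'torque': array([-0.01748405, -0.01117807,  0.02010537]), 'grasp_force': 0.0, 'opening': 1.007295103854864}
```

View pics/top0.png

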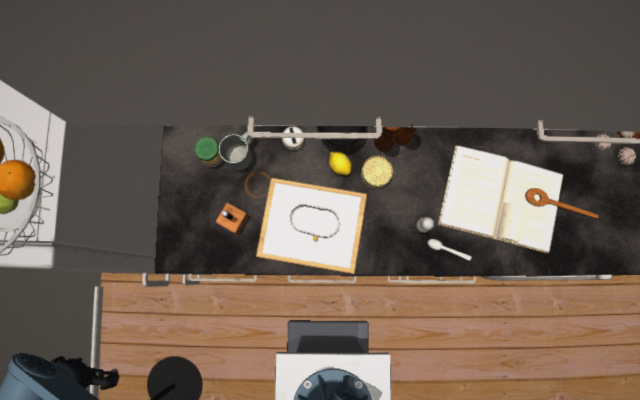

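View pics/side0.png

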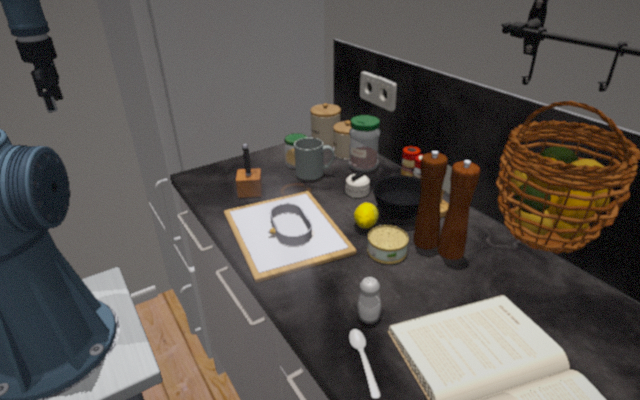

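The top view shows the stand at about (232,218), the ring centred near (315,221) with its brass nut at (316,238), and the board at (312,225). The jar, salt shaker and tin are well away at (207,150), (425,224) and (377,171). The side view shows the pencil standing in its block at (247,165).

```bash
python3 - <<'E'
from h import *
import pickle
D=pickle.load(open("D0.pkl","rb"))
c=D["top"];P=cloud(c)
for n,u,v in(("board",312,225),("nut",316,238),("ringL",291,219),("ringR",340,222),("standtop",238,222),("pencil",225,213),("mug",235,148),("bar",312,133)):
    print(n,np.round(P[v,u],3))
f=c["frame"];big=cv2.resize(f[165:285,200:380],None,fx=4.4,fy=4.4,interpolation=cv2.INTER_CUBIC)
a=cv2.resize(D["side"]["frame"][130:280,210:360],(560,560),interpolation=cv2.INTER_CUBIC)
cv2.imwrite("pics/crop1.png",big)
E
```

```text
board [0.506 0.062 0.012]
nut [0.468 0.05  0.032]
ringL [0.523 0.122 0.012]
ringR [ 0.516 -0.017  0.012]
standtop [0.508 0.266 0.054]
pencil [0.522 0.287 0.135]
mug [0.73  0.29  0.011]
bar [0.591 0.054 0.625]
```

View pics/crop1.png

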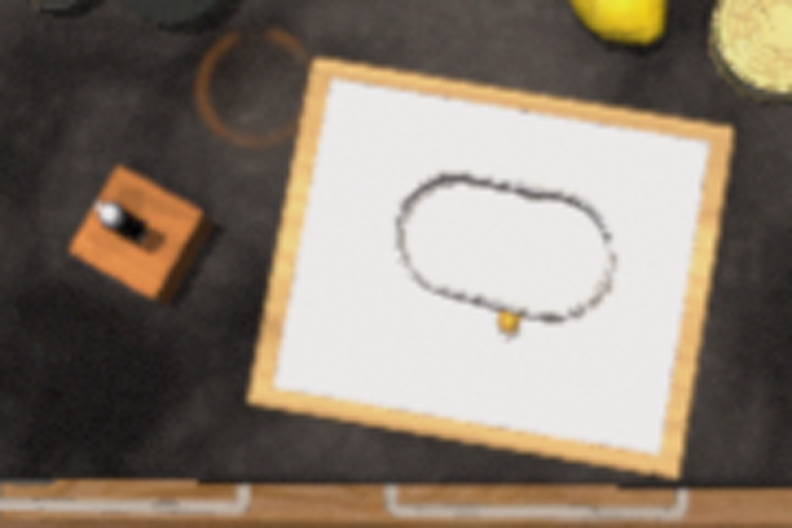

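The crop shows the ring's +x pointing image-left and slightly up, with the nut on the robot side. I'll take closer looks with the wrist camera.

Call:
{"op": "jog_arm", "data": {
  "series": [
    [[-36, -19, -3, 0, 0, 0, 85], [-36, -19, -3, 0, 0, 0, 85], [-36, -19, -3, 0, 0, 0, 85], [-36, -19, -3, 0, 0, 0, 85], [-36, -19, -3, 0, 0, 0, 85], [-36, -19, -3, 0, 0, 0, 85], [-36, -19, -3, 0, 0, 0, 85], [-36, -19, -3, 0, 0, 0, 85], [-36, -19, -3, 0, 0, 0, 85], [-36, -19, -3, 0, 0, 0, 85]]
  ]
}}

```text
time_s: 1.15
eef_pos: [0.4443, 0.2836, 0.2612]
eef_rot: [-0.0, 0.124, 0.992, 0.0]
wrist_force: [0.8, 0.2, 0.1]
opening: 0.992
grasp_force: 0.0
```

```bash
python3 - <<'E'
from h import *
import pickle
c=ctrl.camera("wrist");pickle.dump(c,open("w1.pkl","wb"));cv2.imwrite("pics/w1.png",c["frame"])
o=ctrl.get_obs();print(o["eef_pos"],o["eef_rot"],o["q"],c["xyz"],o["wrist_force"])
E
```

```text
[0.44884896 0.27979563 0.26181198] [ 0.00186388  0.12533364  0.99211233 -0.00106209] [ 0.33501831  0.05060485  1.6881991  -0.00361227  1.40039498 -0.98384089] [0.37193532 0.30156422 0.40348794] [ 3.33550426 -3.9495002   1.24122658]
```

View pics/w1.png

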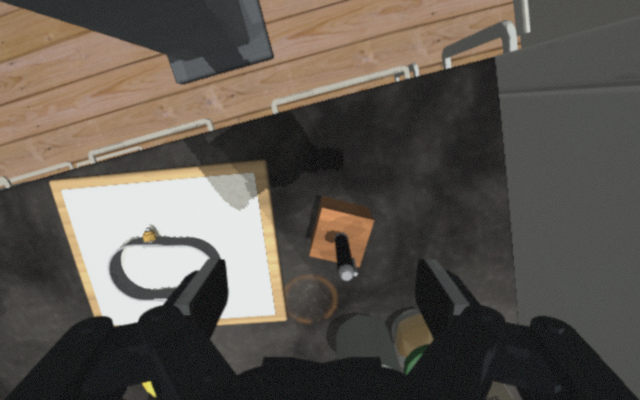

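The view shows the pencil cap at about (347,271), with a small protrusion (probably the clip) on its right. The stand top is near (343,237) and the ring is partly behind the left finger. I'll move over the ring next.

Call:
{"op": "jog_arm", "data": {
  "series": [
    [[-14, -23, 11, 0, 0, 0, 85], [-14, -23, 11, 0, 0, 0, 85], [-14, -23, 11, 0, 0, 0, 85], [-14, -23, 11, 0, 0, 0, 85], [-14, -23, 11, 0, 0, 0, 85], [-14, -23, 11, 0, 0, 0, 85], [-14, -23, 11, 0, 0, 0, 85], [-14, -23, 11, 0, 0, 0, 85], [-12, -18, 10, 0, 0, 0, 85], [0, 0, 0, 0, 0, 0, 85]]
  ]
}}

```text
time_s: 2.2
eef_pos: [0.5137, 0.0568, 0.1617]
eef_rot: [-0.001, 0.125, 0.992, -0.0]
wrist_force: [-0.1, 0.1, 0.1]
opening: 0.999
grasp_force: 0.0
```

```bash
python3 - <<'E'
from h import *
import pickle
c=ctrl.camera("wrist");c=ctrl.camera("wrist");pickle.dump(c,open("w2.pkl","wb"))
o=ctrl.get_obs();print(o["eef_pos"],o["eef_rot"],c["xyz"],o["wrist_force"])
# rectified top-down map of ring region at paper height, 0.3 mm/px
def ortho(c,z,x0,x1,y0,y1,s):
    xs=np.arange(x1,x0,-s); ys=np.arange(y1,y0,-s)
    X,Y=np.meshgrid(xs,ys,indexing="ij")
    uv=proj(c,np.stack([X,Y,np.full_like(X,z)],-1).reshape(-1,3)).reshape(X.shape+(2,)).astype(np.float32)
    return cv2.remap(c["frame"],uv[...,0],uv[...,1],cv2.INTER_LINEAR)
A=ortho(c,.014,.42,.60,-.06,.17,.00058)
cv2.imwrite("pics/w2.png",np.vstack([cv2.resize(c["frame"],(397,248)),A]))
print(A.shape)
E
```

```text
[0.51372313 0.05879246 0.16296573] [-6.01703538e-04  1.24180003e-01  9.92259509e-01  1.78423844e-04] [0.44151505 0.07609715 0.30475986] [-0.50840254  0.20021595  0.28530869]
(311, 397, 3)
```

View pics/w2.png

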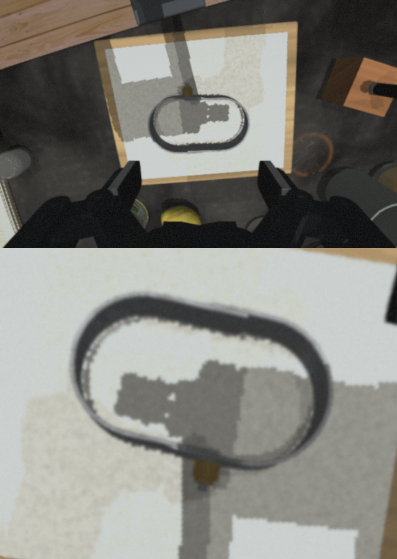

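The view shows the ring clear of the fingers, with the nut at about (205,470) in the ortho map. The fixed round end is on the right (−y) and the sliding half on the left. Next I'll fit the ring and the pencil from the depth data.

```bash
cat > fit.py <<'E'
from h import *
import pickle
from scipy.optimize import least_squares
def sd(p,q,w=0):   # signed distance of pts (world xy) to outside outline; p=x,y,yaw,d
    c,s=np.cos(p[2]),np.sin(p[2]); X=(q-p[:2])@np.array([[c,-s],[s,c]])
    x,y=X[:,0],np.abs(X[:,1]); xc=32e-3+p[3]
    side=np.interp(x,[0,.032,.044],[.040,.040,.0382])
    return np.where(x<0,np.hypot(x,y)-.040,np.where(x>xc,np.hypot(x-xc,y)-.0382,y-side)),X
if __name__=="__main__":
    for name,c in(("w2",pickle.load(open("w2.pkl","rb"))),("w1",pickle.load(open("w1.pkl","rb"))),("side",pickle.load(open("D0.pkl","rb"))["side"])):
        P=cloud(c).reshape(-1,3); ok=(c["z_map"].ravel()>0)
        m=ok&(abs(P[:,0]-.515)<.09)&(abs(P[:,1]-.055)<.11)
        paper=P[m&(P[:,2]<.022)&(P[:,2]>.005)]; print(name,"paper z",np.median(paper[:,2]))
        zt=np.median(paper[:,2])
        q=P[m&(P[:,2]>zt+.018)&(P[:,2]<zt+.030)]
        q=q[:,:2]; print(len(q))
        for it in range(3):
            f=lambda p:sd(p,q)[0]+.0010
            r=least_squares(f,[.51,.04,np.pi/2-.2,.022] if it==0 else r.x,loss="soft_l1",f_scale=.001)
            k=abs(f(r.x))<.004; q=q[k]
        print("fit x,y,yaw,d",np.round(r.x,4),"rms",np.sqrt(np.mean(f(r.x)**2)),len(q))
    # pencil
    D=pickle.load(open("D0.pkl","rb"))
    for name,c in(("w1",pickle.load(open("w1.pkl","rb"))),("top",D["top"]),("side",D["side"]),("w2",pickle.load(open("w2.pkl","rb")))):
        P=cloud(c).reshape(-1,3)
        m=(abs(P[:,0]-.515)<.06)&(abs(P[:,1]-.275)<.06)
        for lo,hi in((.045,.057),(.07,.10),(.10,.128),(.128,.15)):
            q=P[m&(P[:,2]>lo)&(P[:,2]<hi)]
            if len(q): print(name,lo,hi,len(q),np.round(q.mean(0),4),np.round(q.min(0),3),np.round(q.max(0),3))
E
python3 fit.py
```

```text
w2 paper z 0.013644292700458138
2283
fit x,y,yaw,d [0.5103 0.0269 1.35   0.0291] rms 0.0009971485248155426 2186
w1 paper z 0.013693133679625047
1042
fit x,y,yaw,d [0.5107 0.027  1.3588 0.0288] rms 0.0010588937474764013 992
side paper z 0.013361099941991417
343
fit x,y,yaw,d [0.5119 0.0245 1.3491 0.0298] rms 0.0013068746074300385 334
w1 0.045 0.057 2243 [0.5159 0.2883 0.0515] [0.479 0.247 0.045] [0.562 0.33  0.057]
w1 0.07 0.1 171 [0.5152 0.2884 0.086 ] [0.513 0.28  0.07 ] [0.526 0.298 0.1  ]
w1 0.1 0.128 233 [0.5165 0.2895 0.1148] [0.512 0.28  0.1  ] [0.528 0.298 0.128]
w1 0.128 0.15 259 [0.519  0.2885 0.136 ] [0.513 0.28  0.128] [0.528 0.298 0.142]
top 0.045 0.057 442 [0.5189 0.2854 0.0515] [0.48  0.248 0.045] [0.561 0.328 0.057]
top 0.07 0.1 13 [0.5163 0.2823 0.0827] [0.513 0.279 0.072] [0.523 0.289 0.098]
top 0.1 0.128 18 [0.5179 0.2825 0.1134] [0.513 0.28  0.101] [0.527 0.29  0.128]
top 0.128 0.15 30 [0.5204 0.2869 0.1364] [0.514 0.28  0.128] [0.528 0.296 0.144]
side 0.045 0.057 282 [0.52   0.2801 0.0507] [0.482 0.244 0.045] [0.565 0.326 0.056]
side 0.07 0.1 60 [0.521  0.2813 0.0847] [0.514 0.276 0.07 ] [0.53  0.289 0.099]
side 0.1 0.128 60 [0.5205 0.2814 0.1138] [0.514 0.275 0.1  ] [0.529 0.291 0.128]
side 0.128 0.15 30 [0.5207 0.2823 0.1348] [0.515 0.277 0.129] [0.527 0.29  0.14 ]
w2 0.045 0.057 5179 [0.5184 0.281  0.0515] [0.48  0.245 0.045] [0.563 0.318 0.057]
w2 0.07 0.1 524 [0.5194 0.2814 0.0802] [0.513 0.278 0.07 ] [0.528 0.288 0.091]
```

Call:
{"op": "jog_arm", "data": {
  "series": [
    [[0, 0, -3, 0, 0, 0.148, 85], [0, 0, -3, 0, 0, 0.148, 85], [0, 0, -3, 0, 0, 0.148, 85], [0, 0, -3, 0, 0, 0.148, 85], [0, 0, -3, 0, 0, 0.148, 85], [0, 0, -3, 0, 0, 0.148, 85], [0, 0, -3, 0, 0, 0.148, 85], [0, 0, -3, 0, 0, 0.148, 85], [0, 0, -3, 0, 0, 0.148, 85], [0, 0, -3, 0, 0, 0.148, 85]]
  ]
}}

```text
time_s: 3.3
eef_pos: [0.5139, 0.0601, 0.1941]
eef_rot: [0.0, 0.762, 0.648, 0.0]
wrist_force: [0.6, -0.6, 0.5]
opening: 0.995
grasp_force: 0.0
```

```bash
cat >> h.py <<'E'
def tool_delta(target):
    o=ctrl.get_obs();w,x,y,z=o["eef_rot"];T=R.from_quat([x,y,z,w]).as_matrix()
    return np.round(T.T@(np.array(target)-o["eef_pos"])*1000,1),o["eef_pos"],np.round(T,4).tolist()
E
python3 -c "
from h import *
print(tool_delta([.521,.2885,.19]));print(ctrl.get_obs()['q'])"
```

```text
(array([226.5, -29.8,   4.1]), array([0.51394942, 0.06011665, 0.19407573]), [[0.1608, 0.987, 0.0008], [0.987, -0.1608, 0.0002], [0.0004, 0.0008, -1.0]])
[-1.13439652e-01  8.89546777e-02  1.78864230e+00  3.53816782e-04
  1.26318309e+00  4.80026586e-02]
```

Call:
{"op": "jog_arm", "data": {
  "series": [
    [[28, -3.7, 0, 0, 0, 0, 85], [28, -3.7, 0, 0, 0, 0, 85], [28, -3.7, 0, 0, 0, 0, 85], [28, -3.7, 0, 0, 0, 0, 85], [28, -3.7, 0, 0, 0, 0, 85], [28, -3.7, 0, 0, 0, 0, 85], [28, -3.7, 0, 0, 0, 0, 85], [28, -3.7, 0, 0, 0, 0, 85], [2.5, -0.2, 0, 0, 0, 0, 85], [0, 0, 0, 0, 0, 0, 85]]
  ]
}}

```text
time_s: 4.3
eef_pos: [0.5193, 0.2885, 0.1936]
eef_rot: [0.0, 0.759, 0.651, 0.0]
wrist_force: [0.1, 0.1, 0.0]
opening: 0.997
grasp_force: 0.0
```

```bash
python3 - <<'E'
from h import *
import pickle
c=ctrl.camera("wrist");c=ctrl.camera("wrist");pickle.dump(c,open("w3.pkl","wb"))
print(tool_delta([.521,.2885,.072]))
cv2.imwrite("pics/w3.png",c["frame"])
P=cloud(c).reshape(-1,3)
m=(abs(P[:,0]-.52)<.05)&(abs(P[:,1]-.285)<.05)
for lo,hi in((.045,.057),(.07,.10),(.10,.135),(.135,.15)):
    q=P[m&(P[:,2]>lo)&(P[:,2]<hi)]
    if len(q): print(lo,len(q),np.round(q.mean(0),4),np.round(np.percentile(q,[1,99],axis=0),4).tolist())
E
```

```text
(array([  1.7,   1.1, 121.5]), array([0.51968614, 0.28697524, 0.19346677]), [[0.1558, 0.9878, 0.0], [0.9878, -0.1558, -0.0003], [-0.0003, 0.0, -1.0]])
0.045 3802 [0.5221 0.2924 0.0515] [[0.4846, 0.2514, 0.049], [0.5589, 0.3255, 0.0534]]
0.07 153 [0.5211 0.2942 0.0858] [[0.5138, 0.2874, 0.0703], [0.5292, 0.2974, 0.1]]
0.1 389 [0.5224 0.2941 0.1221] [[0.5137, 0.2859, 0.1016], [0.5291, 0.2979, 0.1347]]
0.135 325 [0.5214 0.2886 0.1386] [[0.5153, 0.2818, 0.1352], [0.5275, 0.2942, 0.1407]]
```

View pics/w3.png

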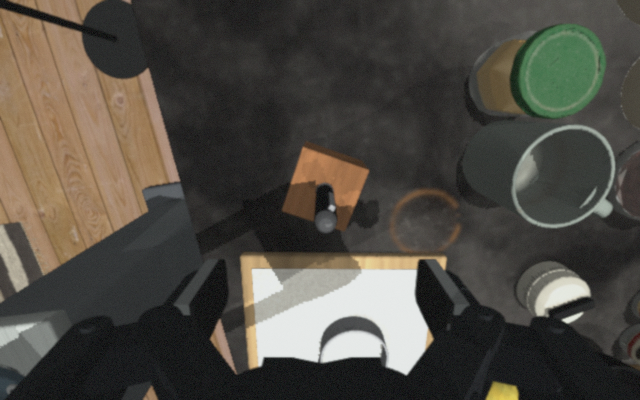

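The view shows the cap at about (326,221) between the open fingers. The clip faces the camera side (+y), so it is clear of the pads. Descending.

Call:
{"op": "jog_arm", "data": {
  "series": [
    [[0.8, 0.6, 16, 0, 0, 0, 85], [0.8, 0.6, 16, 0, 0, 0, 85], [0, 0, 16, 0, 0, 0, 85], [0, 0, 16, 0, 0, 0, 85], [0, 0, 16, 0, 0, 0, 85], [0, 0, 14, 0, 0, 0, 85], [0, 0, 12, 0, 0, 0, 85], [0, 0, 8, 0, 0, 0, 85], [0, 0, 5, 0, 0, 0, 85], [0, 0, 2, 0, 0, 0, 85]]
  ]
}}

```text
time_s: 5.4
eef_pos: [0.5215, 0.2885, 0.0719]
eef_rot: [-0.0, 0.76, 0.65, -0.0]
wrist_force: [-0.3, -0.5, 1.0]
opening: 0.992
grasp_force: 0.0
```

Call:
{"op": "jog_arm", "data": {
  "series": [
    [[0, 0, 0, 0, 0, 0, 60], [0, 0, 0, 0, 0, 0, 40], [0, 0, 0, 0, 0, 0, 25], [0, 0, 0, 0, 0, 0, 10], [0, 0, 0, 0, 0, 0, 0], [0, 0, 0, 0, 0, 0, 0], [0, 0, 0, 0, 0, 0, 0], [0, 0, 0, 0, 0, 0, 0], [0, 0, 0, 0, 0, 0, 0], [0, 0, 0, 0, 0, 0, 0]]
  ]
}}

```text
time_s: 6.4
eef_pos: [0.5217, 0.2886, 0.0727]
eef_rot: [0.0, 0.76, 0.65, 0.0]
wrist_force: [-1.1, -0.4, 5.1]
opening: 0.17
grasp_force: 58.4
```

```bash
python3 -c "
from h import *
o=ctrl.get_obs();print({k:np.round(o[k],4) for k in ('time_s','eef_pos','wrist_force','torque','opening','grasp_force')})"
```

```text
{'time_s': np.float64(6.4), 'eef_pos': array([0.5217, 0.2886, 0.0727]), 'wrist_force': array([-1.1161, -0.3819,  5.1314]), 'torque': array([-0.059 ,  0.3025,  0.0053]), 'opening': np.float64(0.1697), 'grasp_force': np.float64(58.3638)}
```

Call:
{"op": "jog_arm", "data": {
  "series": [
    [[0, 0, -3, 0, 0, 0, 0], [0, 0, -6, 0, 0, 0, 0], [0, 0, -8, 0, 0, 0, 0], [0, 0, -9, 0, 0, 0, 0], [0, 0, -9, 0, 0, 0, 0], [0, 0, -9, 0, 0, 0, 0], [0, 0, -8, 0, 0, 0, 0], [0, 0, -7, 0, 0, 0, 0], [0, 0, -5, 0, 0, 0, 0], [0, 0, -1, 0, 0, 0, 0]]
  ]
}}

```text
time_s: 7.4
eef_pos: [0.5219, 0.2886, 0.1381]
eef_rot: [0.0, 0.76, 0.649, 0.001]
wrist_force: [-0.3, 0.2, -0.7]
opening: 0.171
grasp_force: 58.4
```

```bash
python3 -c "
from h import *
o=ctrl.get_obs();print({k:np.round(o[k],4) for k in ('time_s','eef_pos','wrist_force','torque','opening','grasp_force')});print(tool_delta([.4711,.066,.137]))"
```

```text
{'time_s': np.float64(7.4), 'eef_pos': array([0.5219, 0.2886, 0.1381]), 'wrist_force': array([-0.2521,  0.2108, -0.6972]), 'torque': array([ 0.0486, -0.0483, -0.0529]), 'opening': np.float64(0.1715), 'grasp_force': np.float64(58.3746)}
(array([-227.8,  -15.4,    1. ]), array([0.52189553, 0.28860548, 0.13811288]), [[0.1564, 0.9877, 0.0011], [0.9877, -0.1564, 0.0003], [0.0005, 0.001, -1.0]])
```

Call:
{"op": "jog_arm", "data": {
  "series": [
    [[-15, -1, 0, 0, 0, 0, 0], [-26, -1.8, 0, 0, 0, 0, 0], [-29, -2, 0, 0, 0, 0, 0], [-30, -2, 0, 0, 0, 0, 0], [-30, -2, 0, 0, 0, 0, 0], [-30, -2, 0, 0, 0, 0, 0], [-28, -2, 0, 0, 0, 0, 0], [-22, -1.5, 0, 0, 0, 0, 0], [-13, -1, 0, 0, 0, 0, 0], [-5, -0.3, 0, 0, 0, 0, 0]]
  ]
}}

```text
time_s: 8.4
eef_pos: [0.4698, 0.0645, 0.137]
eef_rot: [-0.0, 0.761, 0.649, -0.0]
wrist_force: [0.3, -0.7, -0.7]
opening: 0.168
grasp_force: 58.4
```

Call:
{"op": "jog_arm", "data": {
  "series": [
    [[0, 0, 4, 0, 0, 0, 0], [0, 0, 7, 0, 0, 0, 0], [0, 0, 8, 0, 0, 0, 0], [0, 0, 8, 0, 0, 0, 0], [0, 0, 8, 0, 0, 0, 0], [0, 0, 6, 0, 0, 0, 0], [0, 0, 5, 0, 0, 0, 0], [0, 0, 4, 0, 0, 0, 0], [0, 0, 3, 0, 0, 0, 0], [0, 0, 0, 0, 0, 0, 0]]
  ]
}}

```text
time_s: 9.4
eef_pos: [0.4702, 0.0657, 0.0839]
eef_rot: [-0.0, 0.76, 0.649, -0.0]
wrist_force: [0.3, -0.5, -0.9]
opening: 0.168
grasp_force: 58.4
```

```bash
python3 - <<'E'
from h import *
import pickle
cs=ctrl.camera("side");ct=ctrl.camera("top")
pickle.dump((cs,ct),open("s4.pkl","wb"))
o=ctrl.get_obs();print({k:np.round(o[k],4) for k in ('time_s','eef_pos','eef_rot','wrist_force','torque')})
u,v=proj(cs,o["eef_pos"]-[0,0,.067])[0].astype(int);print(u,v)
cv2.imwrite("pics/s4.png",cv2.resize(cs["frame"][v-55:v+35,u-60:u+75],None,fx=5.5,fy=5.5,interpolation=cv2.INTER_CUBIC))
E
```

```text
{'time_s': np.float64(9.5), 'eef_pos': array([0.4706, 0.0657, 0.0844]), 'eef_rot': array([1.000e-04, 7.604e-01, 6.494e-01, 1.000e-04]), 'wrist_force': array([-0.8501,  0.0705, -0.0997]), 'torque': array([ 0.0074, -0.0088,  0.0502])}
269 230
```

View pics/s4.png

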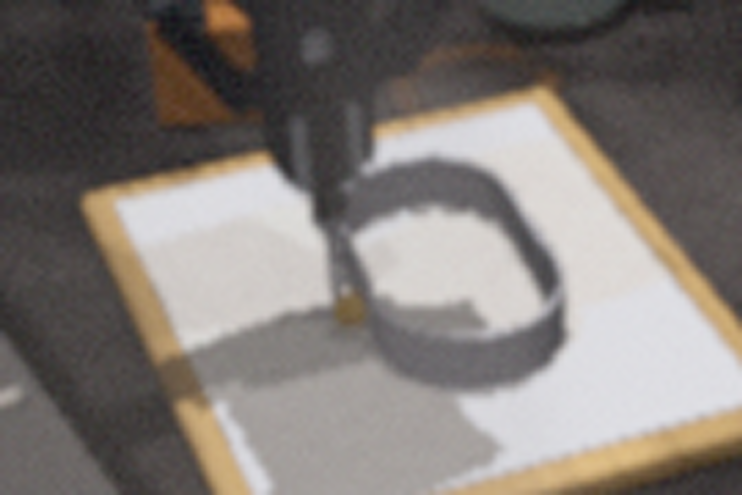

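The pencil hangs upright just past the nut on the sliding half's side, nose close to the steel. Now feeling for contact.

Call:
{"op": "jog_arm", "data": {
  "series": [
    [[0, 0.5, 0, 0, 0, 0, 0], [0, 0.5, 0, 0, 0, 0, 0], [0, 0.5, 0, 0, 0, 0, 0], [0, 0.5, 0, 0, 0, 0, 0], [0, 0.5, 0, 0, 0, 0, 0], [0, 0.5, 0, 0, 0, 0, 0], [0, 0.4, 0, 0, 0, 0, 0], [0, 0.3, 0, 0, 0, 0, 0], [0, 0.3, 0, 0, 0, 0, 0], [0, 0, 0, 0, 0, 0, 0]]
  ]
}}

```text
time_s: 10.5
eef_pos: [0.4744, 0.0651, 0.0843]
eef_rot: [0.0, 0.76, 0.649, -0.0]
wrist_force: [0.5, 1.1, -0.5]
opening: 0.171
grasp_force: 58.4
```

```bash
cat > st.py <<'E'
from h import *
import sys
T=np.array([[.1564,.9877],[.9877,-.1564]])
o=ctrl.get_obs();p=np.array(o["eef_pos"]);f=np.array(o["wrist_force"]);t=np.array(o["torque"])
yaw=1.352;O=np.array([.5105,.0265])
ex=np.array([np.cos(yaw),np.sin(yaw)]);ey=np.array([-ex[1],ex[0]])
d=p[:2]-O
print("t",round(o["time_s"],2),"ring xy",np.round([d@ex*1e3,d@ey*1e3],2),"z",np.round(p[2]*1e3,2),"F ring",np.round([f[:2]@ex,f[:2]@ey,f[2]],2),"M ring",np.round([t[:2]@ex,t[:2]@ey,t[2]],3))
E
python3 st.py
```

```text
t 10.5 ring xy [29.83 43.59] z 84.27 F ring [ 1.15 -0.21 -0.54] M ring [-0.024  0.005  0.015]
```

Call:
{"op": "jog_arm", "data": {
  "series": [
    [[0, 0.4, 0, 0, 0, 0, 0], [0, 0.3, 0, 0, 0, 0, 0], [0, 0.3, 0, 0, 0, 0, 0], [0, 0.3, 0, 0, 0, 0, 0], [0, 0.2, 0, 0, 0, 0, 0], [0, 0.2, 0, 0, 0, 0, 0], [0, 0.2, 0, 0, 0, 0, 0], [0, 0.1, 0, 0, 0, 0, 0], [0, 0, 0, 0, 0, 0, 0], [0, 0, 0, 0, 0, 0, 0]]
  ]
}}

```text
time_s: 11.5
eef_pos: [0.4764, 0.0648, 0.0843]
eef_rot: [0.0, 0.76, 0.649, -0.0]
wrist_force: [0.3, 0.1, -0.4]
opening: 0.171
grasp_force: 58.4
```

```bash
python3 st.py
```

```text
t 11.5 ring xy [29.97 41.61] z 84.29 F ring [ 0.15 -0.29 -0.37] M ring [-0.03  -0.021 -0.006]
```

Not touching yet; go on.

Call:
{"op": "jog_arm", "data": {
  "series": [
    [[0, 0.3, 0, 0, 0, 0, 0], [0, 0.3, 0, 0, 0, 0, 0], [0, 0.3, 0, 0, 0, 0, 0], [0, 0.2, 0, 0, 0, 0, 0], [0, 0.2, 0, 0, 0, 0, 0], [0, 0.2, 0, 0, 0, 0, 0], [0, 0, 0, 0, 0, 0, 0], [0, 0, 0, 0, 0, 0, 0], [0, 0, 0, 0, 0, 0, 0], [0, 0, 0, 0, 0, 0, 0]]
  ]
}}

```text
time_s: 12.5
eef_pos: [0.4773, 0.0647, 0.084]
eef_rot: [-0.0, 0.76, 0.649, -0.0]
wrist_force: [-4.7, 0.4, 0.4]
opening: 0.169
grasp_force: 58.6
```

```bash
python3 st.py
```

```text
t 12.5 ring xy [30.05 40.7 ] z 84.03 F ring [-0.6   4.73  0.41] M ring [ 1.041  0.035 -0.033]
```

Contact with about 4.7 N. Lowering the point onto the paper.

Call:
{"op": "jog_arm", "data": {
  "series": [
    [[0, 0, 0.8, 0, 0, 0, 0], [0, 0, 0.8, 0, 0, 0, 0], [0, 0, 0.8, 0, 0, 0, 0], [0, 0, 0.8, 0, 0, 0, 0], [0, 0, 0.8, 0, 0, 0, 0], [0, 0, 0.8, 0, 0, 0, 0], [0, 0, 0.7, 0, 0, 0, 0], [0, 0, 0, 0, 0, 0, 0], [0, 0, 0, 0, 0, 0, 0], [0, 0, 0, 0, 0, 0, 0]]
  ]
}}

```text
time_s: 13.5
eef_pos: [0.4773, 0.0647, 0.0786]
eef_rot: [-0.0, 0.76, 0.649, -0.0]
wrist_force: [-5.1, 1.1, 1.6]
opening: 0.171
grasp_force: 58.8
```

```bash
python3 st.py
```

```text
t 13.5 ring xy [30.1 40.7] z 78.61 F ring [-0.01  5.23  1.6 ] M ring [1.188 0.046 0.022]
```

Line started: ring about 5 N, paper about 2 N. Next is a small planner that prints rows along the offset outline.

```bash
cat > plan.py <<'E'
# plan.py ds key=val ... : commit pending rows unless 'redo', print next rows and their end
import numpy as np, json, sys
from scipy.spatial.transform import Rotation as R
S=json.load(open("s.json"))
if S["pend"] and "redo" not in sys.argv: S["cmd"]=S["pend"]
for a in sys.argv[2:]:
    if "=" in a: k,v=a.split("=");S[k]=float(v)
def path(S):
    xc=32+S["d"];r=2.5;a=np.linspace(np.pi/2,-np.pi/2,200);b=np.linspace(-np.pi/2,-3*np.pi/2,200)
    A=[(20,40+r),(32,40+r),(44,38.2+r)]+[(xc+(38.2+r)*np.cos(t),(38.2+r)*np.sin(t)) for t in a]+[(44,-38.2-r),(32,-40-r)]+[((40+r)*np.cos(t),(40+r)*np.sin(t)) for t in b]+[(15,40+r)]
    A=np.array(A);s=np.r_[0,np.cumsum(np.hypot(*np.diff(A,axis=0).T))]
    g=np.arange(0,s[-1],.1);P=np.stack([np.interp(g,s,A[:,i]) for i in(0,1)],1)
    t=np.gradient(P,axis=0);t/=np.linalg.norm(t,axis=1)[:,None]
    t=np.stack([np.convolve(np.pad(t[:,i],15,"edge"),np.ones(31)/31,"valid") for i in(0,1)],1)
    n=np.stack([-t[:,1],t[:,0]],1) # outward: clockwise travel -> left
    return g,P+[S["x0"],S["y0"]],t,n
g,P,t,n=path(S);cmd=np.array(S["cmd"])
w=(abs(g-S["s"])<45);i=np.flatnonzero(w)[np.argmin(np.hypot(*(P[w]-cmd).T))]
e0=-(cmd-P[i])@n[i]
ds=float(sys.argv[1]);rows=[];c=cmd.copy()
yaw=1.352;ty=2*np.arctan2(.6494,.7604)
# tool axes in ring frame
xt=np.array([np.cos(ty-yaw),np.sin(ty-yaw)]);yt=np.array([xt[1],-xt[0]])
for k in range(1,11):
    j=np.searchsorted(g,g[i]+ds*k/10);j=min(j,len(g)-1)
    e=e0+(S["e"]-e0)*min(1,k/5);q=P[j]-e*n[j]
    r=np.round([(q-c)@xt,(q-c)@yt],1)+0.;c=c+r[0]*xt+r[1]*yt;rows.append([float(r[0]),float(r[1]),S.get("dz",0.),0,0,0,0])
S["pend"]=c.tolist();S["s"]=float(g[i]);json.dump(S,open("s.json","w"))
print(json.dumps([rows]));print("start s %.1f e0 %.2f -> end ring %s"%(g[i],e0,np.round(c-[S["x0"],S["y0"]],1)),"angle n",np.round(np.degrees(np.arctan2(n[j,1],n[j,0]))))
E
cat > fb.py <<'E'
# fb.py: measured pos vs path, force along normal / tangent
import plan_stub
E
rm fb.py
cat > st.py <<'E'
from h import *
import json,io,contextlib,sys
o=ctrl.get_obs();p=np.array(o["eef_pos"]);f=np.array(o["wrist_force"])
yaw=1.352;O=np.array([.5105,.0265]);ex=np.array([np.cos(yaw),np.sin(yaw)]);ey=np.array([-ex[1],ex[0]])
S=json.load(open("s.json"));m=np.array([(p[:2]-O)@ex,(p[:2]-O)@ey])*1e3;F=np.array([f[:2]@ex,f[:2]@ey])
q=m-[S["x0"],S["y0"]];xc=32+S["d"]
nn=(q-[xc,0])/np.hypot(*(q-[xc,0])) if q[0]>xc else q/np.hypot(*q) if q[0]<0 else np.array([0,np.sign(q[1])])
print("t %.2f"%o["time_s"],"ring",np.round(q,2),"Fn %.1f Ft %.1f Fz %.1f"%(F@nn,F@[nn[1],-nn[0]],f[2]),"z %.1f"%(p[2]*1e3),"cmd-meas",np.round(np.array(S["pend"] or S["cmd"])-m,2))
E
echo '{"cmd":[30.0,40.05],"pend":null,"d":29,"x0":0,"y0":-1.8,"e":0.65,"s":10}' > s.json
python3 plan.py 12; python3 st.py
```

```text
[[[1.2, 0.1, 0.0, 0, 0, 0, 0], [1.1, 0.1, 0.0, 0, 0, 0, 0], [1.2, 0.2, 0.0, 0, 0, 0, 0], [1.1, 0.3, 0.0, 0, 0, 0, 0], [1.2, 0.2, 0.0, 0, 0, 0, 0], [1.2, 0.3, 0.0, 0, 0, 0, 0], [1.2, 0.2, 0.0, 0, 0, 0, 0], [1.1, 0.3, 0.0, 0, 0, 0, 0], [1.2, 0.2, 0.0, 0, 0, 0, 0], [1.2, 0.3, 0.0, 0, 0, 0, 0]]]
start s 10.0 e0 0.65 -> end ring [41.8 40.4] angle n 81.0
t 13.50 ring [30.1 42.5] Fn 5.2 Ft -0.0 Fz 1.6 z 78.6 cmd-meas [11.72 -2.12]
```

Call:
{"op": "jog_arm", "data": {
  "series": [
    [[1.2, 0.1, 0, 0, 0, 0, 0], [1.1, 0.1, 0, 0, 0, 0, 0], [1.2, 0.2, 0, 0, 0, 0, 0], [1.1, 0.3, 0, 0, 0, 0, 0], [1.2, 0.2, 0, 0, 0, 0, 0], [1.2, 0.3, 0, 0, 0, 0, 0], [1.2, 0.2, 0, 0, 0, 0, 0], [1.1, 0.3, 0, 0, 0, 0, 0], [1.2, 0.2, 0, 0, 0, 0, 0], [1.2, 0.3, 0, 0, 0, 0, 0]]
  ]
}}

```text
time_s: 14.5
eef_pos: [0.481, 0.0756, 0.0784]
eef_rot: [-0.0, 0.76, 0.65, -0.001]
wrist_force: [-6.3, 0.1, 0.9]
opening: 0.168
grasp_force: 58.7
```

```bash
python3 st.py;python3 plan.py 16
```

```text
t 14.50 ring [41.54 41.24] Fn 6.1 Ft -1.3 Fz 0.9 z 78.4 cmd-meas [ 0.28 -0.87]
[[[1.6, 0.3, 0.0, 0, 0, 0, 0], [1.6, 0.2, 0.0, 0, 0, 0, 0], [1.6, 0.1, 0.0, 0, 0, 0, 0], [1.6, 0.1, 0.0, 0, 0, 0, 0], [1.6, 0.1, 0.0, 0, 0, 0, 0], [1.6, 0.1, 0.0, 0, 0, 0, 0], [1.6, 0.1, 0.0, 0, 0, 0, 0], [1.6, 0.1, 0.0, 0, 0, 0, 0], [1.6, 0.1, 0.0, 0, 0, 0, 0], [1.6, 0.1, 0.0, 0, 0, 0, 0]]]
start s 22.0 e0 0.65 -> end ring [57.9 40.1] angle n 90.0
```

Call:
{"op": "jog_arm", "data": {
  "series": [
    [[1.6, 0.3, 0, 0, 0, 0, 0], [1.6, 0.2, 0, 0, 0, 0, 0], [1.6, 0.1, 0, 0, 0, 0, 0], [1.6, 0.1, 0, 0, 0, 0, 0], [1.6, 0.1, 0, 0, 0, 0, 0], [1.6, 0.1, 0, 0, 0, 0, 0], [1.6, 0.1, 0, 0, 0, 0, 0], [1.6, 0.1, 0, 0, 0, 0, 0], [1.6, 0.1, 0, 0, 0, 0, 0], [1.6, 0.1, 0, 0, 0, 0, 0]]
  ]
}}

```text
time_s: 15.5
eef_pos: [0.485, 0.091, 0.0785]
eef_rot: [-0.0, 0.76, 0.65, -0.001]
wrist_force: [-5.2, -2.0, 1.0]
opening: 0.173
grasp_force: 58.7
```

```bash
python3 st.py;python3 plan.py 12
```

```text
t 15.50 ring [57.45 40.68] Fn 4.7 Ft -3.1 Fz 1.0 z 78.5 cmd-meas [ 0.42 -0.62]
[[[1.2, 0.1, 0.0, 0, 0, 0, 0], [1.2, 0.1, 0.0, 0, 0, 0, 0], [1.2, 0.0, 0.0, 0, 0, 0, 0], [1.2, 0.1, 0.0, 0, 0, 0, 0], [1.1, 0.2, 0.0, 0, 0, 0, 0], [1.2, 0.2, 0.0, 0, 0, 0, 0], [1.2, 0.2, 0.0, 0, 0, 0, 0], [1.1, 0.2, 0.0, 0, 0, 0, 0], [1.2, 0.3, 0.0, 0, 0, 0, 0], [1.1, 0.3, 0.0, 0, 0, 0, 0]]]
start s 38.0 e0 0.64 -> end ring [69.6 39.1] angle n 78.0
```

Call:
{"op": "jog_arm", "data": {
  "series": [
    [[1.2, 0.1, 0, 0, 0, 0, 0], [1.2, 0.1, 0, 0, 0, 0, 0], [1.2, 0, 0, 0, 0, 0, 0], [1.2, 0.1, 0, 0, 0, 0, 0], [1.1, 0.2, 0, 0, 0, 0, 0], [1.2, 0.2, 0, 0, 0, 0, 0], [1.2, 0.2, 0, 0, 0, 0, 0], [1.1, 0.2, 0, 0, 0, 0, 0], [1.2, 0.3, 0, 0, 0, 0, 0], [1.1, 0.3, 0, 0, 0, 0, 0]]
  ]
}}

```text
time_s: 16.5
eef_pos: [0.4882, 0.1025, 0.0784]
eef_rot: [-0.001, 0.76, 0.65, -0.001]
wrist_force: [-6.0, -0.8, 0.3]
opening: 0.167
grasp_force: 58.7
```

```bash
python3 st.py;python3 plan.py 12
```

```text
t 16.50 ring [69.31 40.04] Fn 5.1 Ft -3.2 Fz 0.3 z 78.4 cmd-meas [ 0.33 -0.95]
[[[1.1, 0.3, 0.0, 0, 0, 0, 0], [1.2, 0.4, 0.0, 0, 0, 0, 0], [1.1, 0.4, 0.0, 0, 0, 0, 0], [1.1, 0.5, 0.0, 0, 0, 0, 0], [1.0, 0.4, 0.0, 0, 0, 0, 0], [1.1, 0.5, 0.0, 0, 0, 0, 0], [1.1, 0.6, 0.0, 0, 0, 0, 0], [1.0, 0.5, 0.0, 0, 0, 0, 0], [1.0, 0.6, 0.0, 0, 0, 0, 0], [1.0, 0.7, 0.0, 0, 0, 0, 0]]]
start s 50.0 e0 0.67 -> end ring [80.6 34.9] angle n 61.0
```

Call:
{"op": "jog_arm", "data": {
  "series": [
    [[1.1, 0.3, 0.1, 0, 0, 0, 0], [1.2, 0.4, 0.1, 0, 0, 0, 0], [1.1, 0.4, 0.1, 0, 0, 0, 0], [1.1, 0.5, 0.1, 0, 0, 0, 0], [1.0, 0.4, 0.1, 0, 0, 0, 0], [1.1, 0.5, 0.1, 0, 0, 0, 0], [1.1, 0.6, 0, 0, 0, 0, 0], [1.0, 0.5, 0, 0, 0, 0, 0], [1.0, 0.6, 0, 0, 0, 0, 0], [1.0, 0.7, 0, 0, 0, 0, 0]]
  ]
}}

```text
time_s: 17.5
eef_pos: [0.4945, 0.1128, 0.0777]
eef_rot: [-0.001, 0.76, 0.65, -0.001]
wrist_force: [-6.4, 0.7, 2.2]
opening: 0.175
grasp_force: 58.7
```

```bash
python3 st.py;python3 plan.py 12
```

```text
t 17.50 ring [80.74 36.14] Fn 5.3 Ft -3.7 Fz 2.2 z 77.7 cmd-meas [-0.12 -1.28]
[[[1.0, 0.6, 0.0, 0, 0, 0, 0], [0.9, 0.7, 0.0, 0, 0, 0, 0], [1.0, 0.7, 0.0, 0, 0, 0, 0], [0.9, 0.8, 0.0, 0, 0, 0, 0], [0.9, 0.7, 0.0, 0, 0, 0, 0], [0.9, 0.8, 0.0, 0, 0, 0, 0], [0.8, 0.8, 0.0, 0, 0, 0, 0], [0.9, 0.9, 0.0, 0, 0, 0, 0], [0.8, 0.8, 0.0, 0, 0, 0, 0], [0.8, 0.9, 0.0, 0, 0, 0, 0]]]
start s 62.0 e0 0.70 -> end ring [90.  27.7] angle n 44.0
```

```bash
python3 plan.py 12 redo d=30 e=1.1
```

```text
[[[1.0, 0.6, 0.0, 0, 0, 0, 0], [1.0, 0.6, 0.0, 0, 0, 0, 0], [0.9, 0.7, 0.0, 0, 0, 0, 0], [0.9, 0.7, 0.0, 0, 0, 0, 0], [1.0, 0.7, 0.0, 0, 0, 0, 0], [0.8, 0.8, 0.0, 0, 0, 0, 0], [0.9, 0.8, 0.0, 0, 0, 0, 0], [0.8, 0.8, 0.0, 0, 0, 0, 0], [0.8, 0.9, 0.0, 0, 0, 0, 0], [0.8, 0.8, 0.0, 0, 0, 0, 0]]]
start s 62.1 e0 1.18 -> end ring [90. 28.] angle n 45.0
```

Call:
{"op": "jog_arm", "data": {
  "series": [
    [[1.0, 0.6, 0, 0, 0, 0, 0], [1.0, 0.6, 0, 0, 0, 0, 0], [0.9, 0.7, 0, 0, 0, 0, 0], [0.9, 0.7, 0, 0, 0, 0, 0], [1.0, 0.7, 0, 0, 0, 0, 0], [0.8, 0.8, 0, 0, 0, 0, 0], [0.9, 0.8, 0, 0, 0, 0, 0], [0.8, 0.8, 0, 0, 0, 0, 0], [0.8, 0.9, 0, 0, 0, 0, 0], [0.8, 0.8, 0, 0, 0, 0, 0]]
  ]
}}

```text
time_s: 18.5
eef_pos: [0.5036, 0.1208, 0.0779]
eef_rot: [-0.001, 0.76, 0.649, -0.0]
wrist_force: [-5.4, 3.0, 0.2]
opening: 0.172
grasp_force: 58.5
```

```bash
python3 st.py;python3 plan.py 12
```

```text
t 18.50 ring [90.58 28.99] Fn 5.4 Ft -3.0 Fz 0.2 z 77.9 cmd-meas [-0.61 -0.97]
[[[0.8, 1.0, 0.0, 0, 0, 0, 0], [0.8, 0.9, 0.0, 0, 0, 0, 0], [0.6, 0.8, 0.0, 0, 0, 0, 0], [0.7, 1.0, 0.0, 0, 0, 0, 0], [0.7, 1.0, 0.0, 0, 0, 0, 0], [0.6, 1.0, 0.0, 0, 0, 0, 0], [0.6, 1.0, 0.0, 0, 0, 0, 0], [0.5, 1.0, 0.0, 0, 0, 0, 0], [0.6, 1.0, 0.0, 0, 0, 0, 0], [0.5, 1.1, 0.0, 0, 0, 0, 0]]]
start s 74.1 e0 1.11 -> end ring [97.  18.6] angle n 28.0
```

Call:
{"op": "jog_arm", "data": {
  "series": [
    [[0.8, 1.0, 0, 0, 0, 0, 0], [0.8, 0.9, 0, 0, 0, 0, 0], [0.6, 0.8, 0, 0, 0, 0, 0], [0.7, 1.0, 0, 0, 0, 0, 0], [0.7, 1.0, 0, 0, 0, 0, 0], [0.6, 1.0, 0, 0, 0, 0, 0], [0.6, 1.0, 0, 0, 0, 0, 0], [0.5, 1.0, 0, 0, 0, 0, 0], [0.6, 1.0, 0, 0, 0, 0, 0], [0.5, 1.1, 0, 0, 0, 0, 0]]
  ]
}}

```text
time_s: 19.5
eef_pos: [0.5151, 0.1259, 0.0782]
eef_rot: [-0.001, 0.76, 0.649, 0.001]
wrist_force: [-3.1, 4.1, 0.3]
opening: 0.172
grasp_force: 58.6
```

```bash
python3 st.py;python3 plan.py 12
```

```text
t 19.50 ring [98.01 18.92] Fn 4.8 Ft -1.9 Fz 0.3 z 78.2 cmd-meas [-1.05 -0.29]
[[[0.5, 1.0, 0.0, 0, 0, 0, 0], [0.4, 1.2, 0.0, 0, 0, 0, 0], [0.4, 1.0, 0.0, 0, 0, 0, 0], [0.4, 1.1, 0.0, 0, 0, 0, 0], [0.3, 1.1, 0.0, 0, 0, 0, 0], [0.3, 1.2, 0.0, 0, 0, 0, 0], [0.3, 1.2, 0.0, 0, 0, 0, 0], [0.2, 1.0, 0.0, 0, 0, 0, 0], [0.2, 1.2, 0.0, 0, 0, 0, 0], [0.2, 1.1, 0.0, 0, 0, 0, 0]]]
start s 86.1 e0 1.09 -> end ring [100.8   7.7] angle n 11.0
```

Call:
{"op": "jog_arm", "data": {
  "series": [
    [[0.5, 1.0, 0.1, 0, 0, 0, 0], [0.4, 1.2, 0.1, 0, 0, 0, 0], [0.4, 1.0, 0.1, 0, 0, 0, 0], [0.4, 1.1, 0.1, 0, 0, 0, 0], [0.3, 1.1, 0.1, 0, 0, 0, 0], [0.3, 1.2, 0, 0, 0, 0, 0], [0.3, 1.2, 0, 0, 0, 0, 0], [0.2, 1.0, 0, 0, 0, 0, 0], [0.2, 1.2, 0, 0, 0, 0, 0], [0.2, 1.1, 0, 0, 0, 0, 0]]
  ]
}}

```text
time_s: 20.5
eef_pos: [0.5273, 0.1273, 0.0781]
eef_rot: [-0.0, 0.76, 0.649, 0.001]
wrist_force: [-2.0, 5.1, 0.8]
opening: 0.166
grasp_force: 58.7
```

```bash
python3 st.py;python3 plan.py 14
```

```text
t 20.50 ring [102.08   7.25] Fn 5.0 Ft -2.2 Fz 0.8 z 78.1 cmd-meas [-1.24  0.5 ]
[[[0.2, 1.5, 0.0, 0, 0, 0, 0], [0.1, 1.3, 0.0, 0, 0, 0, 0], [0.0, 1.3, 0.0, 0, 0, 0, 0], [0.1, 1.4, 0.0, 0, 0, 0, 0], [-0.1, 1.3, 0.0, 0, 0, 0, 0], [-0.1, 1.5, 0.0, 0, 0, 0, 0], [-0.1, 1.3, 0.0, 0, 0, 0, 0], [-0.1, 1.3, 0.0, 0, 0, 0, 0], [-0.2, 1.4, 0.0, 0, 0, 0, 0], [-0.3, 1.3, 0.0, 0, 0, 0, 0]]]
start s 98.1 e0 1.10 -> end ring [101.2  -5.9] angle n -8.0
```

Call:
{"op": "jog_arm", "data": {
  "series": [
    [[0.2, 1.5, 0, 0, 0, 0, 0], [0.1, 1.3, 0, 0, 0, 0, 0], [0, 1.3, 0, 0, 0, 0, 0], [0.1, 1.4, 0, 0, 0, 0, 0], [-0.1, 1.3, 0, 0, 0, 0, 0], [-0.1, 1.5, 0, 0, 0, 0, 0], [-0.1, 1.3, 0, 0, 0, 0, 0], [-0.1, 1.3, 0, 0, 0, 0, 0], [-0.2, 1.4, 0, 0, 0, 0, 0], [-0.3, 1.3, 0, 0, 0, 0, 0]]
  ]
}}

```text
time_s: 21.5
eef_pos: [0.5408, 0.1242, 0.0781]
eef_rot: [0.0, 0.76, 0.649, 0.001]
wrist_force: [0.1, 4.1, 0.7]
opening: 0.168
grasp_force: 58.7
```

```bash
python3 st.py;python3 plan.py 14
```

```text
t 21.50 ring [101.96  -6.57] Fn 3.9 Ft -1.4 Fz 0.7 z 78.1 cmd-meas [-0.79  0.72]
[[[-0.3, 1.4, 0.0, 0, 0, 0, 0], [-0.4, 1.2, 0.0, 0, 0, 0, 0], [-0.4, 1.3, 0.0, 0, 0, 0, 0], [-0.4, 1.3, 0.0, 0, 0, 0, 0], [-0.5, 1.3, 0.0, 0, 0, 0, 0], [-0.6, 1.3, 0.0, 0, 0, 0, 0], [-0.5, 1.2, 0.0, 0, 0, 0, 0], [-0.6, 1.2, 0.0, 0, 0, 0, 0], [-0.7, 1.2, 0.0, 0, 0, 0, 0], [-0.7, 1.2, 0.0, 0, 0, 0, 0]]]
start s 112.1 e0 1.09 -> end ring [ 96.9 -18.7] angle n -28.0
```

```bash
python3 plan.py 14 redo e=1.4
```

```text
[[[-0.4, 1.4, 0.0, 0, 0, 0, 0], [-0.4, 1.2, 0.0, 0, 0, 0, 0], [-0.4, 1.3, 0.0, 0, 0, 0, 0], [-0.5, 1.2, 0.0, 0, 0, 0, 0], [-0.6, 1.3, 0.0, 0, 0, 0, 0], [-0.5, 1.3, 0.0, 0, 0, 0, 0], [-0.6, 1.2, 0.0, 0, 0, 0, 0], [-0.6, 1.2, 0.0, 0, 0, 0, 0], [-0.6, 1.2, 0.0, 0, 0, 0, 0], [-0.7, 1.1, 0.0, 0, 0, 0, 0]]]
start s 112.1 e0 1.09 -> end ring [ 96.6 -18.6] angle n -28.0
```

Call:
{"op": "jog_arm", "data": {
  "series": [
    [[-0.4, 1.4, 0, 0, 0, 0, 0], [-0.4, 1.2, 0, 0, 0, 0, 0], [-0.4, 1.3, 0, 0, 0, 0, 0], [-0.5, 1.2, 0, 0, 0, 0, 0], [-0.6, 1.3, 0, 0, 0, 0, 0], [-0.5, 1.3, 0, 0, 0, 0, 0], [-0.6, 1.2, 0, 0, 0, 0, 0], [-0.6, 1.2, 0, 0, 0, 0, 0], [-0.6, 1.2, 0, 0, 0, 0, 0], [-0.7, 1.1, 0, 0, 0, 0, 0]]
  ]
}}

```text
time_s: 22.5
eef_pos: [0.5525, 0.1167, 0.0782]
eef_rot: [0.001, 0.76, 0.649, 0.001]
wrist_force: [0.7, 5.2, 1.2]
opening: 0.173
grasp_force: 58.8
```

```bash
python3 st.py;python3 plan.py 12
```

```text
t 22.50 ring [ 97.2  -19.57] Fn 4.4 Ft -2.9 Fz 1.2 z 78.2 cmd-meas [-0.55  1.01]
[[[-0.6, 1.0, 0.0, 0, 0, 0, 0], [-0.7, 1.0, 0.0, 0, 0, 0, 0], [-0.7, 0.9, 0.0, 0, 0, 0, 0], [-0.7, 0.9, 0.0, 0, 0, 0, 0], [-0.8, 1.0, 0.0, 0, 0, 0, 0], [-0.7, 0.8, 0.0, 0, 0, 0, 0], [-0.8, 0.8, 0.0, 0, 0, 0, 0], [-0.8, 0.9, 0.0, 0, 0, 0, 0], [-0.8, 0.8, 0.0, 0, 0, 0, 0], [-0.9, 0.8, 0.0, 0, 0, 0, 0]]]
start s 126.1 e0 1.39 -> end ring [ 89.7 -27.9] angle n -45.0
```

```bash
python3 plan.py 13 redo y0=-1.4 e=1.2
```

```text
[[[-0.7, 1.0, 0.0, 0, 0, 0, 0], [-0.7, 1.1, 0.0, 0, 0, 0, 0], [-0.7, 1.0, 0.0, 0, 0, 0, 0], [-0.8, 1.0, 0.0, 0, 0, 0, 0], [-0.8, 0.9, 0.0, 0, 0, 0, 0], [-0.9, 1.0, 0.0, 0, 0, 0, 0], [-0.9, 0.9, 0.0, 0, 0, 0, 0], [-0.9, 0.8, 0.0, 0, 0, 0, 0], [-0.9, 0.9, 0.0, 0, 0, 0, 0], [-1.0, 0.8, 0.0, 0, 0, 0, 0]]]
start s 126.4 e0 1.20 -> end ring [ 88.9 -28.9] angle n -47.0
```

Call:
{"op": "jog_arm", "data": {
  "series": [
    [[-0.7, 1.0, 0, 0, 0, 0, 0], [-0.7, 1.1, 0, 0, 0, 0, 0], [-0.7, 1.0, 0, 0, 0, 0, 0], [-0.8, 1.0, 0, 0, 0, 0, 0], [-0.8, 0.9, 0, 0, 0, 0, 0], [-0.9, 1.0, 0, 0, 0, 0, 0], [-0.9, 0.9, 0, 0, 0, 0, 0], [-0.9, 0.8, 0, 0, 0, 0, 0], [-0.9, 0.9, 0, 0, 0, 0, 0], [-1.0, 0.8, 0, 0, 0, 0, 0]]
  ]
}}

```text
time_s: 23.5
eef_pos: [0.5603, 0.1068, 0.0782]
eef_rot: [0.001, 0.76, 0.649, 0.001]
wrist_force: [3.6, 4.4, 1.1]
opening: 0.174
grasp_force: 58.8
```

```bash
python3 st.py;python3 plan.py 13
```

```text
t 23.50 ring [ 89.21 -29.8 ] Fn 5.3 Ft -2.0 Fz 1.1 z 78.2 cmd-meas [-0.26  0.95]
[[[-1.0, 0.8, 0.0, 0, 0, 0, 0], [-1.0, 0.7, 0.0, 0, 0, 0, 0], [-1.0, 0.8, 0.0, 0, 0, 0, 0], [-1.1, 0.7, 0.0, 0, 0, 0, 0], [-1.0, 0.6, 0.0, 0, 0, 0, 0], [-1.1, 0.6, 0.0, 0, 0, 0, 0], [-1.1, 0.6, 0.0, 0, 0, 0, 0], [-1.2, 0.6, 0.0, 0, 0, 0, 0], [-1.1, 0.5, 0.0, 0, 0, 0, 0], [-1.2, 0.5, 0.0, 0, 0, 0, 0]]]
start s 139.4 e0 1.22 -> end ring [ 78.6 -35.9] angle n -65.0
```

```bash
python3 plan.py 13 redo y0=-1.0 e=0.9
```

```text
[[[-1.1, 0.8, 0.0, 0, 0, 0, 0], [-0.9, 0.7, 0.0, 0, 0, 0, 0], [-1.1, 0.8, 0.0, 0, 0, 0, 0], [-1.0, 0.7, 0.0, 0, 0, 0, 0], [-1.1, 0.6, 0.0, 0, 0, 0, 0], [-1.2, 0.7, 0.0, 0, 0, 0, 0], [-1.1, 0.5, 0.0, 0, 0, 0, 0], [-1.2, 0.6, 0.0, 0, 0, 0, 0], [-1.1, 0.5, 0.0, 0, 0, 0, 0], [-1.1, 0.4, 0.0, 0, 0, 0, 0]]]
start s 139.7 e0 0.93 -> end ring [ 78.5 -36.2] angle n -66.0
```

Call:
{"op": "jog_arm", "data": {
  "series": [
    [[-1.1, 0.8, 0, 0, 0, 0, 0], [-0.9, 0.7, 0, 0, 0, 0, 0], [-1.1, 0.8, 0, 0, 0, 0, 0], [-1.0, 0.7, 0, 0, 0, 0, 0], [-1.1, 0.6, 0, 0, 0, 0, 0], [-1.2, 0.7, 0, 0, 0, 0, 0], [-1.1, 0.5, 0, 0, 0, 0, 0], [-1.2, 0.6, 0, 0, 0, 0, 0], [-1.1, 0.5, 0, 0, 0, 0, 0], [-1.1, 0.4, 0, 0, 0, 0, 0]]
  ]
}}

```text
time_s: 24.5
eef_pos: [0.5647, 0.0948, 0.0781]
eef_rot: [0.001, 0.76, 0.649, 0.001]
wrist_force: [4.1, 3.4, 1.1]
opening: 0.168
grasp_force: 58.9
```

```bash
python3 st.py;python3 plan.py 16 e=0.8
```

```text
t 24.50 ring [ 78.44 -37.06] Fn 4.7 Ft -2.5 Fz 1.1 z 78.1 cmd-meas [0.01 0.85]
[[[-1.4, 0.5, 0.0, 0, 0, 0, 0], [-1.5, 0.5, 0.0, 0, 0, 0, 0], [-1.5, 0.5, 0.0, 0, 0, 0, 0], [-1.5, 0.4, 0.0, 0, 0, 0, 0], [-1.6, 0.3, 0.0, 0, 0, 0, 0], [-1.5, 0.2, 0.0, 0, 0, 0, 0], [-1.6, 0.2, 0.0, 0, 0, 0, 0], [-1.5, 0.1, 0.0, 0, 0, 0, 0], [-1.6, 0.0, 0.0, 0, 0, 0, 0], [-1.6, 0.0, 0.0, 0, 0, 0, 0]]]
start s 152.6 e0 0.93 -> end ring [ 63.3 -39.8] angle n -88.0
```

Call:
{"op": "jog_arm", "data": {
  "series": [
    [[-1.4, 0.5, 0, 0, 0, 0, 0], [-1.5, 0.5, 0, 0, 0, 0, 0], [-1.5, 0.5, 0, 0, 0, 0, 0], [-1.5, 0.4, 0, 0, 0, 0, 0], [-1.6, 0.3, 0, 0, 0, 0, 0], [-1.5, 0.2, 0, 0, 0, 0, 0], [-1.6, 0.2, 0, 0, 0, 0, 0], [-1.5, 0.1, 0, 0, 0, 0, 0], [-1.6, 0, 0, 0, 0, 0, 0], [-1.6, 0, 0, 0, 0, 0, 0]]
  ]
}}

```text
time_s: 25.5
eef_pos: [0.5646, 0.0792, 0.078]
eef_rot: [0.001, 0.76, 0.649, 0.0]
wrist_force: [4.5, 2.2, 0.3]
opening: 0.164
grasp_force: 59.0
```

```bash
python3 st.py;python3 plan.py 16
```

```text
t 25.50 ring [ 63.18 -40.42] Fn 4.0 Ft -3.0 Fz 0.3 z 78.0 cmd-meas [0.17 0.57]
[[[-1.6, -0.1, 0.0, 0, 0, 0, 0], [-1.5, -0.1, 0.0, 0, 0, 0, 0], [-1.7, -0.1, 0.0, 0, 0, 0, 0], [-1.6, -0.1, 0.0, 0, 0, 0, 0], [-1.5, 0.0, 0.0, 0, 0, 0, 0], [-1.6, -0.1, 0.0, 0, 0, 0, 0], [-1.6, -0.1, 0.0, 0, 0, 0, 0], [-1.7, -0.1, 0.0, 0, 0, 0, 0], [-1.6, -0.1, 0.0, 0, 0, 0, 0], [-1.5, -0.1, 0.0, 0, 0, 0, 0]]]
start s 168.6 e0 0.83 -> end ring [ 47.4 -39.9] angle n -90.0
```

```bash
python3 plan.py 16 redo y0=-0.75 e=0.7
```

```text
[[[-1.6, -0.1, 0.0, 0, 0, 0, 0], [-1.5, -0.1, 0.0, 0, 0, 0, 0], [-1.7, -0.1, 0.0, 0, 0, 0, 0], [-1.6, -0.2, 0.0, 0, 0, 0, 0], [-1.5, -0.1, 0.0, 0, 0, 0, 0], [-1.6, -0.1, 0.0, 0, 0, 0, 0], [-1.6, -0.1, 0.0, 0, 0, 0, 0], [-1.7, -0.1, 0.0, 0, 0, 0, 0], [-1.6, -0.1, 0.0, 0, 0, 0, 0], [-1.5, -0.1, 0.0, 0, 0, 0, 0]]]
start s 168.6 e0 0.58 -> end ring [ 47.4 -40. ] angle n -90.0
```

Call:
{"op": "jog_arm", "data": {
  "series": [
    [[-1.6, -0.1, 0.1, 0, 0, 0, 0], [-1.5, -0.1, 0.1, 0, 0, 0, 0], [-1.7, -0.1, 0.1, 0, 0, 0, 0], [-1.6, -0.2, 0, 0, 0, 0, 0], [-1.5, -0.1, 0, 0, 0, 0, 0], [-1.6, -0.1, 0, 0, 0, 0, 0], [-1.6, -0.1, 0, 0, 0, 0, 0], [-1.7, -0.1, 0, 0, 0, 0, 0], [-1.6, -0.1, 0, 0, 0, 0, 0], [-1.5, -0.1, 0, 0, 0, 0, 0]]
  ]
}}

```text
time_s: 26.5
eef_pos: [0.5612, 0.0636, 0.0778]
eef_rot: [0.001, 0.76, 0.649, 0.0]
wrist_force: [4.8, 2.1, 0.7]
opening: 0.174
grasp_force: 59.0
```

```bash
python3 st.py;python3 plan.py 15
```

```text
t 26.50 ring [ 47.17 -40.7 ] Fn 4.2 Ft -3.1 Fz 0.7 z 77.8 cmd-meas [0.24 0.72]
[[[-1.5, -0.1, 0.0, 0, 0, 0, 0], [-1.5, -0.1, 0.0, 0, 0, 0, 0], [-1.6, 0.1, 0.0, 0, 0, 0, 0], [-1.5, 0.1, 0.0, 0, 0, 0, 0], [-1.5, 0.2, 0.0, 0, 0, 0, 0], [-1.5, 0.1, 0.0, 0, 0, 0, 0], [-1.5, 0.1, 0.0, 0, 0, 0, 0], [-1.5, 0.2, 0.0, 0, 0, 0, 0], [-1.5, 0.1, 0.0, 0, 0, 0, 0], [-1.4, 0.1, 0.0, 0, 0, 0, 0]]]
start s 184.6 e0 0.72 -> end ring [ 32.5 -41.7] angle n -84.0
```

Call:
{"op": "jog_arm", "data": {
  "series": [
    [[-1.5, -0.1, 0, 0, 0, 0, 0], [-1.5, -0.1, 0, 0, 0, 0, 0], [-1.6, 0.1, 0, 0, 0, 0, 0], [-1.5, 0.1, 0, 0, 0, 0, 0], [-1.5, 0.2, 0, 0, 0, 0, 0], [-1.5, 0.1, 0, 0, 0, 0, 0], [-1.5, 0.1, 0, 0, 0, 0, 0], [-1.5, 0.2, 0, 0, 0, 0, 0], [-1.5, 0.1, 0, 0, 0, 0, 0], [-1.4, 0.1, 0, 0, 0, 0, 0]]
  ]
}}

```text
time_s: 27.5
eef_pos: [0.5597, 0.0488, 0.0778]
eef_rot: [0.001, 0.76, 0.649, 0.001]
wrist_force: [6.3, 1.8, 1.5]
opening: 0.17
grasp_force: 59.1
```

```bash
python3 st.py;python3 plan.py 18
```

```text
t 27.50 ring [ 32.46 -42.47] Fn 5.8 Ft -3.1 Fz 1.5 z 77.8 cmd-meas [0.03 0.77]
[[[-1.7, 0.0, 0.0, 0, 0, 0, 0], [-1.8, -0.1, 0.0, 0, 0, 0, 0], [-1.8, -0.1, 0.0, 0, 0, 0, 0], [-1.8, -0.1, 0.0, 0, 0, 0, 0], [-1.7, -0.1, 0.0, 0, 0, 0, 0], [-1.8, -0.2, 0.0, 0, 0, 0, 0], [-1.8, -0.1, 0.0, 0, 0, 0, 0], [-1.8, -0.1, 0.0, 0, 0, 0, 0], [-1.8, -0.1, 0.0, 0, 0, 0, 0], [-1.8, -0.1, 0.0, 0, 0, 0, 0]]]
start s 199.5 e0 0.71 -> end ring [ 14.7 -41.8] angle n -90.0
```

Call:
{"op": "jog_arm", "data": {
  "series": [
    [[-1.7, 0, 0, 0, 0, 0, 0], [-1.8, -0.1, 0, 0, 0, 0, 0], [-1.8, -0.1, 0, 0, 0, 0, 0], [-1.8, -0.1, 0, 0, 0, 0, 0], [-1.7, -0.1, 0, 0, 0, 0, 0], [-1.8, -0.2, 0, 0, 0, 0, 0], [-1.8, -0.1, 0, 0, 0, 0, 0], [-1.8, -0.1, 0, 0, 0, 0, 0], [-1.8, -0.1, 0, 0, 0, 0, 0], [-1.8, -0.1, 0, 0, 0, 0, 0]]
  ]
}}

```text
time_s: 28.5
eef_pos: [0.5559, 0.0313, 0.0778]
eef_rot: [0.001, 0.76, 0.649, 0.0]
wrist_force: [4.8, 2.0, 1.4]
opening: 0.17
grasp_force: 59.1
```

```bash
python3 st.py;python3 plan.py 15
```

```text
t 28.50 ring [ 14.5  -42.52] Fn 4.3 Ft -3.0 Fz 1.4 z 77.8 cmd-meas [0.16 0.72]
[[[-1.5, -0.1, 0.0, 0, 0, 0, 0], [-1.5, -0.1, 0.0, 0, 0, 0, 0], [-1.5, -0.1, 0.0, 0, 0, 0, 0], [-1.5, -0.1, 0.0, 0, 0, 0, 0], [-1.5, -0.1, 0.0, 0, 0, 0, 0], [-1.5, -0.1, 0.0, 0, 0, 0, 0], [-1.5, -0.1, 0.0, 0, 0, 0, 0], [-1.5, 0.0, 0.0, 0, 0, 0, 0], [-1.5, -0.1, 0.0, 0, 0, 0, 0], [-1.5, -0.1, 0.0, 0, 0, 0, 0]]]
start s 217.5 e0 0.70 -> end ring [ -0.4 -41.8] angle n -91.0
```

Call:
{"op": "jog_arm", "data": {
  "series": [
    [[-1.5, -0.1, 0, 0, 0, 0, 0], [-1.5, -0.1, 0, 0, 0, 0, 0], [-1.5, -0.1, 0, 0, 0, 0, 0], [-1.5, -0.1, 0, 0, 0, 0, 0], [-1.5, -0.1, 0, 0, 0, 0, 0], [-1.5, -0.1, 0, 0, 0, 0, 0], [-1.5, -0.1, 0, 0, 0, 0, 0], [-1.5, 0, 0, 0, 0, 0, 0], [-1.5, -0.1, 0, 0, 0, 0, 0], [-1.5, -0.1, 0, 0, 0, 0, 0]]
  ]
}}

```text
time_s: 29.5
eef_pos: [0.5525, 0.0165, 0.0777]
eef_rot: [0.001, 0.76, 0.649, 0.0]
wrist_force: [4.6, 1.5, 2.1]
opening: 0.173
grasp_force: 59.0
```

```bash
python3 st.py;python3 plan.py 13 e=0.8
```

```text
t 29.50 ring [ -0.63 -42.37] Fn 4.1 Ft -2.5 Fz 2.1 z 77.7 cmd-meas [0.26 0.54]
[[[-1.3, -0.1, 0.0, 0, 0, 0, 0], [-1.2, -0.2, 0.0, 0, 0, 0, 0], [-1.3, -0.2, 0.0, 0, 0, 0, 0], [-1.2, -0.3, 0.0, 0, 0, 0, 0], [-1.3, -0.3, 0.0, 0, 0, 0, 0], [-1.2, -0.3, 0.0, 0, 0, 0, 0], [-1.3, -0.3, 0.0, 0, 0, 0, 0], [-1.2, -0.4, 0.0, 0, 0, 0, 0], [-1.2, -0.4, 0.0, 0, 0, 0, 0], [-1.2, -0.4, 0.0, 0, 0, 0, 0]]]
start s 232.5 e0 0.67 -> end ring [-12.9 -39.7] angle n -108.0
```

Call:
{"op": "jog_arm", "data": {
  "series": [
    [[-1.3, -0.1, 0, 0, 0, 0, 0], [-1.2, -0.2, 0, 0, 0, 0, 0], [-1.3, -0.2, 0, 0, 0, 0, 0], [-1.2, -0.3, 0, 0, 0, 0, 0], [-1.3, -0.3, 0, 0, 0, 0, 0], [-1.2, -0.3, 0, 0, 0, 0, 0], [-1.3, -0.3, 0, 0, 0, 0, 0], [-1.2, -0.4, 0, 0, 0, 0, 0], [-1.2, -0.4, 0, 0, 0, 0, 0], [-1.2, -0.4, 0, 0, 0, 0, 0]]
  ]
}}

```text
time_s: 30.5
eef_pos: [0.5474, 0.0047, 0.0776]
eef_rot: [0.0, 0.76, 0.649, 0.0]
wrist_force: [5.2, -0.2, 1.8]
opening: 0.168
grasp_force: 59.1
```

```bash
python3 st.py;python3 plan.py 11 e=1.0
```

```text
t 30.50 ring [-13.22 -40.04] Fn 4.5 Ft -2.5 Fz 1.8 z 77.6 cmd-meas [0.3  0.34]
[[[-1.0, -0.5, 0.0, 0, 0, 0, 0], [-0.9, -0.4, 0.0, 0, 0, 0, 0], [-1.0, -0.5, 0.0, 0, 0, 0, 0], [-0.9, -0.6, 0.0, 0, 0, 0, 0], [-1.0, -0.5, 0.0, 0, 0, 0, 0], [-0.9, -0.6, 0.0, 0, 0, 0, 0], [-0.9, -0.5, 0.0, 0, 0, 0, 0], [-0.9, -0.6, 0.0, 0, 0, 0, 0], [-0.9, -0.6, 0.0, 0, 0, 0, 0], [-0.9, -0.6, 0.0, 0, 0, 0, 0]]]
start s 245.5 e0 0.75 -> end ring [-22.5 -34.9] angle n -123.0
```

```bash
python3 plan.py 11 redo x0=0.8 e=0.9
```

```text
[[[-1.0, -0.5, 0.0, 0, 0, 0, 0], [-0.9, -0.5, 0.0, 0, 0, 0, 0], [-1.0, -0.6, 0.0, 0, 0, 0, 0], [-0.9, -0.6, 0.0, 0, 0, 0, 0], [-0.9, -0.6, 0.0, 0, 0, 0, 0], [-0.9, -0.5, 0.0, 0, 0, 0, 0], [-0.9, -0.6, 0.0, 0, 0, 0, 0], [-0.9, -0.6, 0.0, 0, 0, 0, 0], [-0.9, -0.6, 0.0, 0, 0, 0, 0], [-0.9, -0.7, 0.0, 0, 0, 0, 0]]]
start s 246.3 e0 0.50 -> end ring [-23.3 -34.5] angle n -124.0
```

Call:
{"op": "jog_arm", "data": {
  "series": [
    [[-1.0, -0.5, 0, 0, 0, 0, 0], [-0.9, -0.5, 0, 0, 0, 0, 0], [-1.0, -0.6, 0, 0, 0, 0, 0], [-0.9, -0.6, 0, 0, 0, 0, 0], [-0.9, -0.6, 0, 0, 0, 0, 0], [-0.9, -0.5, 0, 0, 0, 0, 0], [-0.9, -0.6, 0, 0, 0, 0, 0], [-0.9, -0.6, 0, 0, 0, 0, 0], [-0.9, -0.6, 0, 0, 0, 0, 0], [-0.9, -0.7, 0, 0, 0, 0, 0]]
  ]
}}

```text
time_s: 31.5
eef_pos: [0.5402, -0.0036, 0.0776]
eef_rot: [0.001, 0.76, 0.649, -0.0]
wrist_force: [4.6, -1.2, 1.0]
opening: 0.171
grasp_force: 59.1
```

```bash
python3 st.py;python3 plan.py 11 e=1.1
```

```text
t 31.50 ring [-23.77 -34.76] Fn 4.1 Ft -2.5 Fz 1.0 z 77.6 cmd-meas [0.5  0.29]
[[[-0.9, -0.8, 0.0, 0, 0, 0, 0], [-0.8, -0.6, 0.0, 0, 0, 0, 0], [-0.8, -0.8, 0.0, 0, 0, 0, 0], [-0.7, -0.7, 0.0, 0, 0, 0, 0], [-0.7, -0.8, 0.0, 0, 0, 0, 0], [-0.9, -0.8, 0.0, 0, 0, 0, 0], [-0.6, -0.8, 0.0, 0, 0, 0, 0], [-0.8, -0.8, 0.0, 0, 0, 0, 0], [-0.6, -0.8, 0.0, 0, 0, 0, 0], [-0.7, -0.8, 0.0, 0, 0, 0, 0]]]
start s 257.4 e0 0.91 -> end ring [-31.2 -27.3] angle n -139.0
```

```bash
python3 plan.py 11 redo x0=1.3 e=1.0
```

```text
[[[-0.8, -0.8, 0.0, 0, 0, 0, 0], [-0.8, -0.7, 0.0, 0, 0, 0, 0], [-0.7, -0.8, 0.0, 0, 0, 0, 0], [-0.8, -0.8, 0.0, 0, 0, 0, 0], [-0.7, -0.8, 0.0, 0, 0, 0, 0], [-0.7, -0.8, 0.0, 0, 0, 0, 0], [-0.8, -0.8, 0.0, 0, 0, 0, 0], [-0.7, -0.8, 0.0, 0, 0, 0, 0], [-0.6, -0.8, 0.0, 0, 0, 0, 0], [-0.7, -0.9, 0.0, 0, 0, 0, 0]]]
start s 257.8 e0 0.63 -> end ring [-31.5 -26.9] angle n -139.0
```

Call:
{"op": "jog_arm", "data": {
  "series": [
    [[-0.8, -0.8, 0, 0, 0, 0, 0], [-0.8, -0.7, 0, 0, 0, 0, 0], [-0.7, -0.8, 0, 0, 0, 0, 0], [-0.8, -0.8, 0, 0, 0, 0, 0], [-0.7, -0.8, 0, 0, 0, 0, 0], [-0.7, -0.8, 0, 0, 0, 0, 0], [-0.8, -0.8, 0, 0, 0, 0, 0], [-0.7, -0.8, 0, 0, 0, 0, 0], [-0.6, -0.8, 0, 0, 0, 0, 0], [-0.7, -0.9, 0, 0, 0, 0, 0]]
  ]
}}

```text
time_s: 32.5
eef_pos: [0.5312, -0.0099, 0.0776]
eef_rot: [0.001, 0.76, 0.65, -0.0]
wrist_force: [4.5, -3.0, 0.8]
opening: 0.169
grasp_force: 59.1
```

```bash
python3 st.py;python3 plan.py 11 e=1.1
```

```text
t 32.50 ring [-32.33 -27.33] Fn 4.8 Ft -2.6 Fz 0.8 z 77.6 cmd-meas [0.79 0.39]
[[[-0.6, -0.8, 0.0, 0, 0, 0, 0], [-0.6, -0.9, 0.0, 0, 0, 0, 0], [-0.6, -0.9, 0.0, 0, 0, 0, 0], [-0.5, -1.0, 0.0, 0, 0, 0, 0], [-0.6, -0.9, 0.0, 0, 0, 0, 0], [-0.5, -0.9, 0.0, 0, 0, 0, 0], [-0.5, -1.0, 0.0, 0, 0, 0, 0], [-0.4, -0.9, 0.0, 0, 0, 0, 0], [-0.5, -1.0, 0.0, 0, 0, 0, 0], [-0.4, -1.0, 0.0, 0, 0, 0, 0]]]
start s 268.8 e0 1.02 -> end ring [-37.3 -18. ] angle n -154.0
```

Call:
{"op": "jog_arm", "data": {
  "series": [
    [[-0.6, -0.8, 0, 0, 0, 0, 0], [-0.6, -0.9, 0, 0, 0, 0, 0], [-0.6, -0.9, 0, 0, 0, 0, 0], [-0.5, -1.0, 0, 0, 0, 0, 0], [-0.6, -0.9, 0, 0, 0, 0, 0], [-0.5, -0.9, 0, 0, 0, 0, 0], [-0.5, -1.0, 0, 0, 0, 0, 0], [-0.4, -0.9, 0, 0, 0, 0, 0], [-0.5, -1.0, 0, 0, 0, 0, 0], [-0.4, -1.0, 0, 0, 0, 0, 0]]
  ]
}}

```text
time_s: 33.5
eef_pos: [0.5207, -0.0134, 0.0774]
eef_rot: [0.0, 0.76, 0.65, -0.001]
wrist_force: [3.6, -3.3, 1.3]
opening: 0.17
grasp_force: 59.1
```

```bash
python3 st.py;python3 plan.py 13 e=1.2
```

```text
t 33.50 ring [-38.07 -17.83] Fn 4.0 Ft -2.8 Fz 1.3 z 77.4 cmd-meas [ 0.77 -0.14]
[[[-0.4, -1.2, 0.0, 0, 0, 0, 0], [-0.4, -1.2, 0.0, 0, 0, 0, 0], [-0.4, -1.2, 0.0, 0, 0, 0, 0], [-0.3, -1.2, 0.0, 0, 0, 0, 0], [-0.3, -1.2, 0.0, 0, 0, 0, 0], [-0.3, -1.3, 0.0, 0, 0, 0, 0], [-0.2, -1.2, 0.0, 0, 0, 0, 0], [-0.2, -1.3, 0.0, 0, 0, 0, 0], [-0.2, -1.2, 0.0, 0, 0, 0, 0], [-0.1, -1.3, 0.0, 0, 0, 0, 0]]]
start s 279.8 e0 1.09 -> end ring [-40.9  -5.9] angle n -172.0
```

```bash
python3 plan.py 13 redo x0=1.8 e=0.9
```

```text
[[[-0.4, -1.2, 0.0, 0, 0, 0, 0], [-0.4, -1.2, 0.0, 0, 0, 0, 0], [-0.3, -1.2, 0.0, 0, 0, 0, 0], [-0.3, -1.3, 0.0, 0, 0, 0, 0], [-0.3, -1.2, 0.0, 0, 0, 0, 0], [-0.2, -1.3, 0.0, 0, 0, 0, 0], [-0.3, -1.2, 0.0, 0, 0, 0, 0], [-0.2, -1.3, 0.0, 0, 0, 0, 0], [-0.1, -1.3, 0.0, 0, 0, 0, 0], [-0.1, -1.2, 0.0, 0, 0, 0, 0]]]
start s 280.0 e0 0.64 -> end ring [-41.2  -5.8] angle n -172.0
```

Call:
{"op": "jog_arm", "data": {
  "series": [
    [[-0.4, -1.2, 0, 0, 0, 0, 0], [-0.4, -1.2, 0, 0, 0, 0, 0], [-0.3, -1.2, 0, 0, 0, 0, 0], [-0.3, -1.3, 0, 0, 0, 0, 0], [-0.3, -1.2, 0, 0, 0, 0, 0], [-0.2, -1.3, 0, 0, 0, 0, 0], [-0.3, -1.2, 0, 0, 0, 0, 0], [-0.2, -1.3, 0, 0, 0, 0, 0], [-0.1, -1.3, 0, 0, 0, 0, 0], [-0.1, -1.2, 0, 0, 0, 0, 0]]
  ]
}}

```text
time_s: 34.5
eef_pos: [0.5075, -0.014, 0.0772]
eef_rot: [-0.0, 0.76, 0.65, -0.001]
wrist_force: [1.2, -5.0, 2.2]
opening: 0.165
grasp_force: 59.2
```

```bash
python3 st.py;python3 plan.py 13 e=1.0
```

```text
t 34.50 ring [-42.01  -5.12] Fn 4.9 Ft -1.7 Fz 2.2 z 77.2 cmd-meas [ 0.85 -0.65]
[[[-0.1, -1.3, 0.0, 0, 0, 0, 0], [0.0, -1.3, 0.0, 0, 0, 0, 0], [0.0, -1.2, 0.0, 0, 0, 0, 0], [0.1, -1.3, 0.0, 0, 0, 0, 0], [0.1, -1.3, 0.0, 0, 0, 0, 0], [0.1, -1.2, 0.0, 0, 0, 0, 0], [0.1, -1.3, 0.0, 0, 0, 0, 0], [0.2, -1.2, 0.0, 0, 0, 0, 0], [0.3, -1.3, 0.0, 0, 0, 0, 0], [0.2, -1.2, 0.0, 0, 0, 0, 0]]]
start s 293.0 e0 0.93 -> end ring [-40.9   6.9] angle n 170.0
```

Call:
{"op": "jog_arm", "data": {
  "series": [
    [[-0.1, -1.3, -0.1, 0, 0, 0, 0], [0, -1.3, -0.1, 0, 0, 0, 0], [0, -1.2, -0.1, 0, 0, 0, 0], [0.1, -1.3, -0.1, 0, 0, 0, 0], [0.1, -1.3, 0, 0, 0, 0, 0], [0.1, -1.2, 0, 0, 0, 0, 0], [0.1, -1.3, 0, 0, 0, 0, 0], [0.2, -1.2, 0, 0, 0, 0, 0], [0.3, -1.3, 0, 0, 0, 0, 0], [0.2, -1.2, 0, 0, 0, 0, 0]]
  ]
}}

```text
time_s: 35.5
eef_pos: [0.4949, -0.0107, 0.0774]
eef_rot: [-0.0, 0.76, 0.65, -0.001]
wrist_force: [0.5, -4.5, 1.6]
opening: 0.169
grasp_force: 59.1
```

```bash
python3 st.py;python3 plan.py 13 e=1.0
```

```text
t 35.50 ring [-41.54   7.93] Fn 3.9 Ft -2.3 Fz 1.6 z 77.4 cmd-meas [ 0.6  -1.06]
[[[0.3, -1.3, 0.0, 0, 0, 0, 0], [0.4, -1.2, 0.0, 0, 0, 0, 0], [0.4, -1.2, 0.0, 0, 0, 0, 0], [0.4, -1.2, 0.0, 0, 0, 0, 0], [0.4, -1.2, 0.0, 0, 0, 0, 0], [0.5, -1.2, 0.0, 0, 0, 0, 0], [0.5, -1.1, 0.0, 0, 0, 0, 0], [0.6, -1.1, 0.0, 0, 0, 0, 0], [0.6, -1.2, 0.0, 0, 0, 0, 0], [0.6, -1.1, 0.0, 0, 0, 0, 0]]]
start s 306.0 e0 0.98 -> end ring [-37.   18.9] angle n 153.0
```

```bash
python3 plan.py 12 redo y0=-1.1 e=1.1
```

```text
[[[0.3, -1.1, 0.0, 0, 0, 0, 0], [0.4, -1.1, 0.0, 0, 0, 0, 0], [0.4, -1.1, 0.0, 0, 0, 0, 0], [0.4, -1.1, 0.0, 0, 0, 0, 0], [0.4, -1.1, 0.0, 0, 0, 0, 0], [0.5, -1.1, 0.0, 0, 0, 0, 0], [0.5, -1.1, 0.0, 0, 0, 0, 0], [0.5, -1.0, 0.0, 0, 0, 0, 0], [0.5, -1.1, 0.0, 0, 0, 0, 0], [0.6, -1.0, 0.0, 0, 0, 0, 0]]]
start s 306.3 e0 0.92 -> end ring [-37.1  18.3] angle n 154.0
```

Call:
{"op": "jog_arm", "data": {
  "series": [
    [[0.3, -1.1, 0, 0, 0, 0, 0], [0.4, -1.1, 0, 0, 0, 0, 0], [0.4, -1.1, 0, 0, 0, 0, 0], [0.4, -1.1, 0, 0, 0, 0, 0], [0.4, -1.1, 0, 0, 0, 0, 0], [0.5, -1.1, 0, 0, 0, 0, 0], [0.5, -1.1, 0, 0, 0, 0, 0], [0.5, -1.0, 0, 0, 0, 0, 0], [0.5, -1.1, 0, 0, 0, 0, 0], [0.6, -1.0, 0, 0, 0, 0, 0]]
  ]
}}

```text
time_s: 36.5
eef_pos: [0.4849, -0.0043, 0.0773]
eef_rot: [-0.001, 0.76, 0.65, -0.001]
wrist_force: [-1.2, -5.3, 1.7]
opening: 0.168
grasp_force: 59.0
```

```bash
python3 st.py;python3 plan.py 12 e=1.2
```

```text
t 36.50 ring [-37.4   19.42] Fn 4.8 Ft -2.5 Fz 1.7 z 77.3 cmd-meas [ 0.28 -1.14]
[[[0.6, -1.0, 0.0, 0, 0, 0, 0], [0.6, -0.9, 0.0, 0, 0, 0, 0], [0.7, -1.0, 0.0, 0, 0, 0, 0], [0.7, -1.0, 0.0, 0, 0, 0, 0], [0.7, -0.9, 0.0, 0, 0, 0, 0], [0.7, -0.9, 0.0, 0, 0, 0, 0], [0.8, -0.9, 0.0, 0, 0, 0, 0], [0.7, -0.8, 0.0, 0, 0, 0, 0], [0.8, -0.9, 0.0, 0, 0, 0, 0], [0.9, -0.8, 0.0, 0, 0, 0, 0]]]
start s 318.3 e0 1.12 -> end ring [-30.5  27.8] angle n 138.0
```

```bash
python3 plan.py 12 redo y0=-1.4 e=1.1
```

```text
[[[0.6, -1.0, 0.0, 0, 0, 0, 0], [0.7, -1.0, 0.0, 0, 0, 0, 0], [0.6, -0.9, 0.0, 0, 0, 0, 0], [0.7, -1.0, 0.0, 0, 0, 0, 0], [0.8, -0.9, 0.0, 0, 0, 0, 0], [0.7, -0.9, 0.0, 0, 0, 0, 0], [0.8, -0.9, 0.0, 0, 0, 0, 0], [0.7, -0.8, 0.0, 0, 0, 0, 0], [0.9, -0.9, 0.0, 0, 0, 0, 0], [0.8, -0.8, 0.0, 0, 0, 0, 0]]]
start s 318.6 e0 0.99 -> end ring [-30.4  28.1] angle n 137.0
```

Call:
{"op": "jog_arm", "data": {
  "series": [
    [[0.6, -1.0, 0, 0, 0, 0, 0], [0.7, -1.0, 0, 0, 0, 0, 0], [0.6, -0.9, 0, 0, 0, 0, 0], [0.7, -1.0, 0, 0, 0, 0, 0], [0.8, -0.9, 0, 0, 0, 0, 0], [0.7, -0.9, 0, 0, 0, 0, 0], [0.8, -0.9, 0, 0, 0, 0, 0], [0.7, -0.8, 0, 0, 0, 0, 0], [0.9, -0.9, 0, 0, 0, 0, 0], [0.8, -0.8, 0, 0, 0, 0, 0]]
  ]
}}

```text
time_s: 37.5
eef_pos: [0.477, 0.0047, 0.0773]
eef_rot: [-0.001, 0.76, 0.65, -0.001]
wrist_force: [-1.9, -4.0, 1.0]
opening: 0.171
grasp_force: 58.9
```

```bash
python3 st.py;python3 plan.py 12 e=1.0
```

```text
t 37.50 ring [-30.37  29.36] Fn 3.8 Ft -2.3 Fz 1.0 z 77.3 cmd-meas [-0.02 -1.24]
[[[0.8, -0.8, 0.0, 0, 0, 0, 0], [0.9, -0.8, 0.0, 0, 0, 0, 0], [0.9, -0.7, 0.0, 0, 0, 0, 0], [0.9, -0.8, 0.0, 0, 0, 0, 0], [0.9, -0.7, 0.0, 0, 0, 0, 0], [1.0, -0.7, 0.0, 0, 0, 0, 0], [1.0, -0.6, 0.0, 0, 0, 0, 0], [1.0, -0.6, 0.0, 0, 0, 0, 0], [1.0, -0.6, 0.0, 0, 0, 0, 0], [1.0, -0.6, 0.0, 0, 0, 0, 0]]]
start s 330.6 e0 1.10 -> end ring [-21.4  35.6] angle n 121.0
```

```bash
python3 plan.py 12 redo y0=-1.7 e=1.0
```

```text
[[[0.8, -0.8, 0.0, 0, 0, 0, 0], [0.9, -0.7, 0.0, 0, 0, 0, 0], [1.0, -0.7, 0.0, 0, 0, 0, 0], [0.9, -0.7, 0.0, 0, 0, 0, 0], [1.0, -0.7, 0.0, 0, 0, 0, 0], [0.9, -0.7, 0.0, 0, 0, 0, 0], [1.0, -0.6, 0.0, 0, 0, 0, 0], [1.0, -0.6, 0.0, 0, 0, 0, 0], [1.0, -0.6, 0.0, 0, 0, 0, 0], [1.1, -0.6, 0.0, 0, 0, 0, 0]]]
start s 330.8 e0 0.89 -> end ring [-21.2  35.7] angle n 121.0
```

Call:
{"op": "jog_arm", "data": {
  "series": [
    [[0.8, -0.8, 0, 0, 0, 0, 0], [0.9, -0.7, 0, 0, 0, 0, 0], [1.0, -0.7, 0, 0, 0, 0, 0], [0.9, -0.7, 0, 0, 0, 0, 0], [1.0, -0.7, 0, 0, 0, 0, 0], [0.9, -0.7, 0, 0, 0, 0, 0], [1.0, -0.6, 0, 0, 0, 0, 0], [1.0, -0.6, 0, 0, 0, 0, 0], [1.0, -0.6, 0, 0, 0, 0, 0], [1.1, -0.6, 0, 0, 0, 0, 0]]
  ]
}}

```text
time_s: 38.5
eef_pos: [0.4719, 0.0152, 0.0773]
eef_rot: [-0.001, 0.76, 0.65, -0.001]
wrist_force: [-3.4, -3.9, 2.1]
opening: 0.174
grasp_force: 58.9
```

```bash
python3 st.py;python3 plan.py 12 e=0.9
```

```text
t 38.50 ring [-21.17  36.9 ] Fn 4.4 Ft -2.7 Fz 2.1 z 77.3 cmd-meas [-0.05 -1.21]
[[[1.1, -0.6, 0.0, 0, 0, 0, 0], [1.0, -0.5, 0.0, 0, 0, 0, 0], [1.2, -0.5, 0.0, 0, 0, 0, 0], [1.0, -0.4, 0.0, 0, 0, 0, 0], [1.1, -0.4, 0.0, 0, 0, 0, 0], [1.1, -0.4, 0.0, 0, 0, 0, 0], [1.1, -0.3, 0.0, 0, 0, 0, 0], [1.3, -0.3, 0.0, 0, 0, 0, 0], [1.0, -0.3, 0.0, 0, 0, 0, 0], [1.2, -0.2, 0.0, 0, 0, 0, 0]]]
start s 342.9 e0 0.97 -> end ring [-10.4  40.3] angle n 104.0
```

Call:
{"op": "jog_arm", "data": {
  "series": [
    [[1.1, -0.6, 0, 0, 0, 0, 0], [1.0, -0.5, 0, 0, 0, 0, 0], [1.2, -0.5, 0, 0, 0, 0, 0], [1.0, -0.4, 0, 0, 0, 0, 0], [1.1, -0.4, 0, 0, 0, 0, 0], [1.1, -0.4, 0, 0, 0, 0, 0], [1.1, -0.3, 0, 0, 0, 0, 0], [1.3, -0.3, 0, 0, 0, 0, 0], [1.0, -0.3, 0, 0, 0, 0, 0], [1.2, -0.2, 0, 0, 0, 0, 0]]
  ]
}}

```text
time_s: 39.5
eef_pos: [0.4701, 0.027, 0.0774]
eef_rot: [-0.001, 0.76, 0.65, -0.001]
wrist_force: [-3.7, -2.5, 0.3]
opening: 0.172
grasp_force: 58.9
```

```bash
python3 st.py;python3 plan.py 12 e=0.85
```

```text
t 39.50 ring [-10.13  41.23] Fn 3.8 Ft -2.4 Fz 0.3 z 77.4 cmd-meas [-0.26 -0.96]
[[[1.1, -0.2, 0.0, 0, 0, 0, 0], [1.2, -0.2, 0.0, 0, 0, 0, 0], [1.3, -0.2, 0.0, 0, 0, 0, 0], [1.0, -0.1, 0.0, 0, 0, 0, 0], [1.2, -0.1, 0.0, 0, 0, 0, 0], [1.2, 0.0, 0.0, 0, 0, 0, 0], [1.1, 0.0, 0.0, 0, 0, 0, 0], [1.3, 0.0, 0.0, 0, 0, 0, 0], [1.1, 0.1, 0.0, 0, 0, 0, 0], [1.2, 0.0, 0.0, 0, 0, 0, 0]]]
start s 354.9 e0 0.91 -> end ring [ 1.3 41.7] angle n 90.0
```

Call:
{"op": "jog_arm", "data": {
  "series": [
    [[1.1, -0.2, 0, 0, 0, 0, 0], [1.2, -0.2, 0, 0, 0, 0, 0], [1.3, -0.2, 0, 0, 0, 0, 0], [1.0, -0.1, 0, 0, 0, 0, 0], [1.2, -0.1, 0, 0, 0, 0, 0], [1.2, 0, 0, 0, 0, 0, 0], [1.1, 0, 0, 0, 0, 0, 0], [1.3, 0, 0, 0, 0, 0, 0], [1.1, 0.1, 0, 0, 0, 0, 0], [1.2, 0, 0, 0, 0, 0, 0]]
  ]
}}

```text
time_s: 40.5
eef_pos: [0.4714, 0.0387, 0.0775]
eef_rot: [-0.001, 0.76, 0.649, -0.0]
wrist_force: [-4.7, -0.2, 0.7]
opening: 0.17
grasp_force: 58.9
```

```bash
python3 st.py;python3 plan.py 4 e=0.85; python3 - <<'E'
from h import *
c=ctrl.camera("side");o=ctrl.get_obs()
u,v=proj(c,o["eef_pos"]-[0,0,.065])[0].astype(int)
cv2.imwrite("pics/s5.png",cv2.resize(c["frame"][v-55:v+35,u-60:u+75],None,fx=5.5,fy=5.5,interpolation=cv2.INTER_CUBIC))
E
```

```text
t 40.50 ring [ 1.6  42.48] Fn 4.5 Ft -1.2 Fz 0.7 z 77.5 cmd-meas [-0.35 -0.79]
[[[0.4, 0.0, 0.0, 0, 0, 0, 0], [0.4, 0.1, 0.0, 0, 0, 0, 0], [0.4, 0.0, 0.0, 0, 0, 0, 0], [0.5, 0.0, 0.0, 0, 0, 0, 0], [0.3, 0.1, 0.0, 0, 0, 0, 0], [0.4, 0.0, 0.0, 0, 0, 0, 0], [0.4, 0.0, 0.0, 0, 0, 0, 0], [0.4, 0.0, 0.0, 0, 0, 0, 0], [0.5, 0.1, 0.0, 0, 0, 0, 0], [0.3, 0.0, 0.0, 0, 0, 0, 0]]]
start s 366.9 e0 0.81 -> end ring [ 5.3 41.6] angle n 90.0
```

View pics/s5.png

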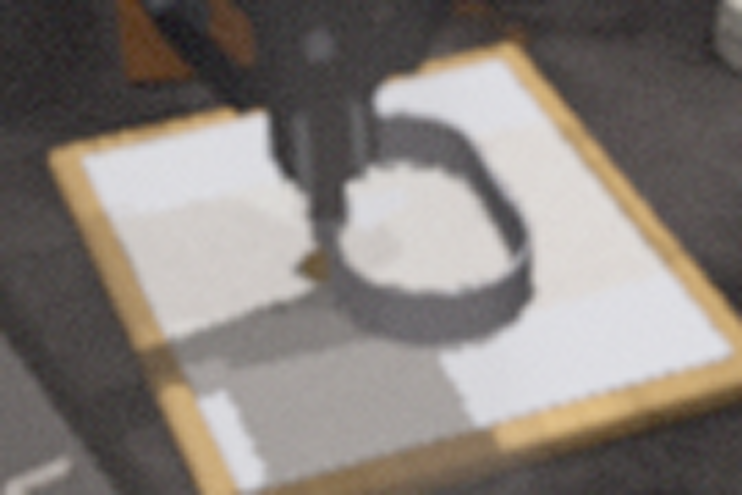

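The nose is beside the nut on the fixed half's side. I'll go 3 mm more to close the line.

Call:
{"op": "jog_arm", "data": {
  "series": [
    [[0.4, 0, 0, 0, 0, 0, 0], [0.4, 0.1, 0, 0, 0, 0, 0], [0.4, 0, 0, 0, 0, 0, 0], [0.4, 0, 0, 0, 0, 0, 0], [0.4, 0, 0, 0, 0, 0, 0], [0.4, 0, 0, 0, 0, 0, 0], [0.4, 0.1, 0, 0, 0, 0, 0], [0.2, 0, 0, 0, 0, 0, 0], [0, 0, 0, 0, 0, 0, 0], [0, 0, 0, 0, 0, 0, 0]]
  ]
}}

```text
time_s: 41.55
eef_pos: [0.4721, 0.0415, 0.0775]
eef_rot: [-0.001, 0.76, 0.649, -0.0]
wrist_force: [-5.4, -1.6, 0.9]
opening: 0.168
grasp_force: 59.0
```

```bash
python3 st.py
```

```text
t 41.55 ring [ 4.52 42.43] Fn 4.9 Ft -2.7 Fz 0.9 z 77.5 cmd-meas [ 0.75 -0.79]
```

Call:
{"op": "jog_arm", "data": {
  "series": [
    [[0, 0, -3, 0, 0, 0, 0], [0, 0, -5, 0, 0, 0, 0], [0, -0.5, -7, 0, 0, 0, 0], [0, -0.5, -8, 0, 0, 0, 0], [0, 0, -9, 0, 0, 0, 0], [0, 0, -9, 0, 0, 0, 0], [0, 0, -8, 0, 0, 0, 0], [0, 0, -7, 0, 0, 0, 0], [0, 0, -5, 0, 0, 0, 0], [0, 0, -3, 0, 0, 0, 0]]
  ]
}}

```text
time_s: 42.55
eef_pos: [0.472, 0.0413, 0.1424]
eef_rot: [0.0, 0.76, 0.649, 0.0]
wrist_force: [-0.4, -0.1, 0.1]
opening: 0.172
grasp_force: 58.8
```

```bash
python3 -c "
from h import *
print(tool_delta([.5217,.2886,.142]));print(ctrl.get_obs()['wrist_force'])"
```

```text
(array([252.1,  10.4,   0.4]), array([0.47200748, 0.04125888, 0.14240634]), [[0.1564, 0.9877, 0.0008], [0.9877, -0.1564, -0.0002], [-0.0, 0.0008, -1.0]])
[-0.39549686 -0.05678376  0.09529186]
```

Call:
{"op": "jog_arm", "data": {
  "series": [
    [[14, 0.6, 0, 0, 0, 0, 0], [26, 1, 0, 0, 0, 0, 0], [32, 1.3, 0, 0, 0, 0, 0], [34, 1.4, 0, 0, 0, 0, 0], [34, 1.4, 0, 0, 0, 0, 0], [34, 1.4, 0, 0, 0, 0, 0], [32, 1.3, 0, 0, 0, 0, 0], [26, 1, 0, 0, 0, 0, 0], [14, 0.7, 0, 0, 0, 0, 0], [6, 0.3, 0, 0, 0, 0, 0]]
  ]
}}

```text
time_s: 43.55
eef_pos: [0.5212, 0.2895, 0.1414]
eef_rot: [-0.0, 0.76, 0.65, -0.0]
wrist_force: [-1.1, -0.6, -0.3]
opening: 0.166
grasp_force: 58.8
```

```bash
python3 - <<'E'
from h import *
for _ in range(6): c=ctrl.camera("side")
print(tool_delta([.5217,.2886,.0727]))
o=ctrl.get_obs()
for zo in(0,.04): print(proj(c,o["eef_pos"]-[0,0,.0667-zo]))
P=cloud(c).reshape(-1,3)
m=(abs(P[:,0]-.52)<.02)&(abs(P[:,1]-.288)<.02)
for lo,hi in((.083,.093),(.093,.103),(.103,.113)):
    q=P[m&(P[:,2]>lo)&(P[:,2]<hi)]
    if len(q):print(lo,len(q),np.round(np.median(q,0),4))
u,v=proj(c,o["eef_pos"]-[0,0,.06])[0].astype(int)
cv2.imwrite("pics/s6.png",cv2.resize(c["frame"][v-50:v+40,u-60:u+60],None,fx=6,fy=6,interpolation=cv2.INTER_CUBIC))
E
```

```text
(array([ 1.2,  0.1, 69.1]), array([0.52141298, 0.2875008 , 0.14175562]), [[0.1575, 0.9875, -0.0003], [0.9875, -0.1575, -0.0003], [-0.0004, -0.0002, -1.0]])
[[246.27746327 165.82849767]]
[[244.70361091 152.12188181]]
0.083 7 [0.5225 0.2851 0.0893]
0.093 7 [0.521  0.2838 0.1004]
0.103 6 [0.5208 0.2835 0.1095]
```

View pics/s6.png

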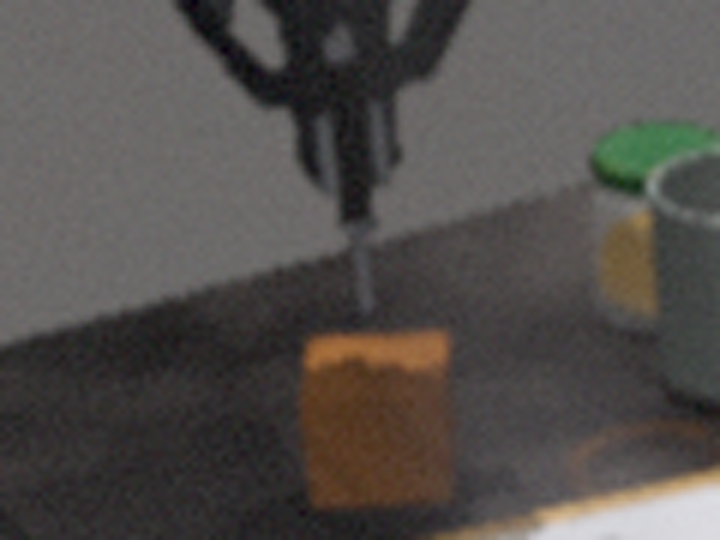

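The pencil hangs upright above the block; nose line and tip are at about (357,232) and (367,312), matching a vertical projection. Inserting.

Call:
{"op": "jog_arm", "data": {
  "series": [
    [[0.5, 0, 4, 0, 0, 0, 0], [0.5, 0.1, 5, 0, 0, 0, 0], [0, 0, 5, 0, 0, 0, 0], [0, 0, 4, 0, 0, 0, 0], [0, 0, 3, 0, 0, 0, 0], [0, 0, 3, 0, 0, 0, 0], [0, 0, 3, 0, 0, 0, 0], [0, 0, 3, 0, 0, 0, 0], [0, 0, 3, 0, 0, 0, 0], [0, 0, 1, 0, 0, 0, 0]]
  ]
}}

```text
time_s: 44.85
eef_pos: [0.5214, 0.2895, 0.1073]
eef_rot: [-0.0, 0.76, 0.65, -0.0]
wrist_force: [-0.5, -0.3, -1.0]
opening: 0.173
grasp_force: 58.8
```

Call:
{"op": "jog_arm", "data": {
  "series": [
    [[-0.5, 0, 4, 0, 0, 0, 0], [0, 0, 5, 0, 0, 0, 0], [0, 0, 5, 0, 0, 0, 0], [0, 0, 5, 0, 0, 0, 0], [0, 0, 5, 0, 0, 0, 0], [0, 0, 4, 0, 0, 0, 0], [0, 0, 3, 0, 0, 0, 0], [0, 0, 2, 0, 0, 0, 0], [0, 0, 1, 0, 0, 0, 0], [0, 0, 0.5, 0, 0, 0, 0]]
  ]
}}

```text
time_s: 45.85
eef_pos: [0.5217, 0.2891, 0.0733]
eef_rot: [0.0, 0.76, 0.649, 0.0]
wrist_force: [0.1, -0.9, -0.1]
opening: 0.169
grasp_force: 58.8
```

Call:
{"op": "jog_arm", "data": {
  "series": [
    [[0, 0, 0.4, 0, 0, 0, 0], [0, 0, 0.4, 0, 0, 0, 0], [0, 0, 0, 0, 0, 0, 0], [0, 0, 0, 0, 0, 0, 20], [0, 0, 0, 0, 0, 0, 25], [0, 0, 0, 0, 0, 0, 35], [0, 0, 0, 0, 0, 0, 50], [0, 0, 0, 0, 0, 0, 70], [0, 0, 0, 0, 0, 0, 85], [0, 0, 0, 0, 0, 0, 85]]
  ]
}}

```text
time_s: 46.85
eef_pos: [0.5216, 0.2891, 0.0725]
eef_rot: [-0.0, 0.76, 0.649, -0.0]
wrist_force: [-1.2, -0.4, 0.5]
opening: 0.993
grasp_force: 0.0
```

Call:
{"op": "jog_arm", "data": {
  "series": [
    [[0, 0, 0, 0, 0, 0, 85], [0, 0, 0, 0, 0, 0, 85], [0, 0, -4, 0, 0, 0, 85], [0, 0, -10, 0, 0, 0, 85], [0, 0, -18, 0, 0, 0, 85], [0, 0, -22, 0, 0, 0, 85], [0, 0, -24, 0, 0, 0, 85], [0, 0, -22, 0, 0, 0, 85], [0, 0, -15, 0, 0, 0, 85], [0, 0, -5, 0, 0, 0, 85]]
  ]
}}

```text
time_s: 47.85
eef_pos: [0.5227, 0.2895, 0.1952]
eef_rot: [0.001, 0.76, 0.65, 0.002]
wrist_force: [0.6, -1.2, 0.3]
opening: 0.994
grasp_force: 0.0
```

```bash
python3 - <<'E'
from h import *
for n in("wrist","side"):
    c=ctrl.camera(n)
    P=cloud(c).reshape(-1,3);m=(abs(P[:,0]-.52)<.05)&(abs(P[:,1]-.285)<.05)
    for lo,hi in((.045,.057),(.07,.10),(.10,.130),(.13,.15)):
        q=P[m&(P[:,2]>lo)&(P[:,2]<hi)]
        if len(q): print(n,lo,len(q),np.round(q.mean(0),4),np.round(np.percentile(q,[1,99],axis=0),4).tolist())
cv2.imwrite("pics/end.png",np.hstack([cv2.resize(c["frame"][120:300,200:380],(540,540),interpolation=cv2.INTER_CUBIC)]))
o=ctrl.get_obs();print(o["time_s"],o["eef_pos"],o["wrist_force"])
E
```

```text
wrist 0.045 3733 [0.5223 0.2922 0.0515] [[0.4846, 0.2512, 0.0487], [0.5587, 0.3254, 0.0533]]
wrist 0.07 148 [0.5211 0.2948 0.0855] [[0.5137, 0.2884, 0.0709], [0.5287, 0.2981, 0.0998]]
wrist 0.1 253 [0.5221 0.2955 0.1168] [[0.5136, 0.2886, 0.1005], [0.5286, 0.2986, 0.1299]]
wrist 0.13 449 [0.5214 0.2905 0.1368] [[0.5137, 0.2827, 0.1302], [0.5281, 0.2972, 0.1407]]
side 0.045 281 [0.5198 0.2799 0.0508] [[0.4842, 0.2465, 0.0453], [0.5601, 0.3227, 0.055]]
side 0.07 61 [0.5203 0.2823 0.0851] [[0.5142, 0.2764, 0.0712], [0.5295, 0.2889, 0.0988]]
side 0.1 64 [0.5203 0.2819 0.1149] [[0.5148, 0.2771, 0.1007], [0.5282, 0.2894, 0.1297]]
side 0.13 26 [0.5208 0.2836 0.1353] [[0.5144, 0.2784, 0.1305], [0.5278, 0.2914, 0.1399]]
47.95 [0.52194104 0.28918272 0.1932813 ] [0.03502155 1.20245972 0.24100743]
```

View pics/end.png

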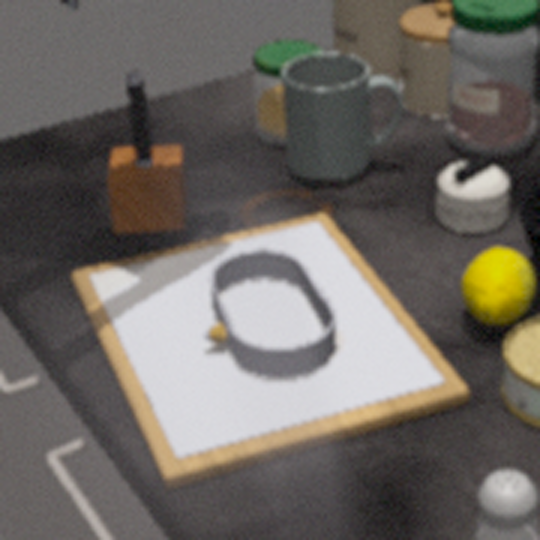

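The pencil stands upright in its block at about (140,115), cap top at z = 0.14 as it was at the start. Ring and bystanders are in place. Handing in.

```bash
python3 -c "
from h import *
print(ctrl.hand_in())"
```

```text
the job is handed in; nothing more can be done
None
```

I drew the line clockwise round the ring from just past the nut back to it, put the pencil back upright in its block, and handed the job in at about 48 s. Nose and paper forces stayed in the low single newtons at every reading; the hand-in gave no verdict, and I didn't check the drawn line itself in a picture.

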